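Lock the height adjuster of a microscope support foot

TASK

The square brass collar of the support foot is at its right setting: lock it there. Slide the open-ended spanner along the foot's plate fully onto the collar, handle beside the yellow stop post so that the post stops the collar from turning, then let go of it and push the red lever of the locknut above clockwise (seen from above) until the nut stops dead. The collar must keep its setting; leave the spanner lying flat on the collar and do not disturb the orange slide box, the black objective case or the amber bottle.

Things in the scene. Friction and masses are not known exactly. Their poses are not given: they have to be found in the camera images.
- foot: Fixed slate-blue support foot. Origin on the table below the vertical axis of collar and nut. Plate 12 mm thick: a head of x -50..50, y -55..55 mm and a tongue of x -50..34 mm running on to y -215 mm. The spanner's handle is to lie over the tongue, pointing to -y.
- collar_axis (a point): On the collar's axis at the plate's top (12 mm up); axes turn with the collar. Brass collar: 36 mm square, 12..44 mm above the table, faces normal to these x and y. The locknut above (52 mm across, 46..66 mm up, stud to 78 mm) bars the way from above: the jaw comes in level, from the tongue, along the foot's +y.
- collar (a joint): Turn of the collar from its right setting, rad, clockwise from above positive; starts within 0.04 of 0. It resists with only 0.2 N m, less than the 0.6 N m between nut and collar: unless held, it turns along with the nut. Held by the spanner it still creeps about 0.16 clockwise as play is taken up.
- stop_post (a point): Centre of the top of the fixed yellow post, 12 mm in diameter, 12..38 mm above the table, at x -22, y -168 mm in the foot's frame. As the nut is turned the spanner's tail swings to the foot's -x and rests on it. The handle belongs on the post's +x side; straight along -y it has 5 mm to the post.
- spanner: Loose steel spanner 213 mm long, 0.35 kg, 14 mm thick, flat on the table. Origin under the jaw's centre, x from handle to jaw. Jaw 40 mm wide, open to +x, closed at x -19.5; prongs flare at the tips, end at x 27, 74 mm over all. Handle 22 mm wide, to x -186. Seated: origin on the collar's axis, 12 mm up, x along the foot's +y.
- spanner_grip (a point): Point in the spanner's blue grip, 80 mm behind its origin (x -80), 20 mm above its underside, near the centre of mass; axes as the spanner's. The grip is 24 mm wide, 28 mm high (from the underside), from x -112 to -56 mm. Grip it across the spanner's y.
- locknut (a joint): Turn of the locknut relative to the collar, rad, clockwise from above positive; starts at 0 to 0.35, stops dead (tight) at 1.0 and stays where it is left. Friction 0.6 N m: about 6 N at the middle of the lever's red end.
- lever_grip (a point): Middle of the lever's red end, 104 mm from the axis, 58 mm above the table. Red end: 73 to 135 mm from the axis, 22 mm wide, 49..67 mm up; push its side. The lever points away from the axis, at 2.443 rad minus (locknut + collar) counter-clockwise from the foot's x, so on its +y side; it is pushed roughly to the foot's +x.
- slide_box: Bystander: loose orange slide box 85 x 100 x 32 mm beyond the foot; origin under its centre.
- objective_case: Bystander: loose black round objective case, 48 mm in diameter, 65 mm high; origin under its centre.
- oil_bottle: Bystander: loose closed amber bottle, 44 mm in diameter, 85 mm high; origin under its centre.
There are look-alikes about, which are no part of the job. Of the things like the spanner, leave any that is green or turquoise; of the rest the larger one is meant.

How it is judged:
By the outcome, as a careful person would: the job done as asked, in the order asked, and still so for the second after the job is handed in, with the robot touching nothing.
It also fails if it takes over 58 s, if anything falls off the work surface, if the arm or the gripper's body presses on something with over 40 N, if the wrist force passes 120 N, or if a joint passes its speed limit or range.

ROBOT

A 6-joint arm with a two-finger parallel gripper is mounted at the origin on the work surface. World frame = base frame: x ahead of the robot, y to its left, z up, the work surface at z = 0. Lengths are in mm, angles in degrees, forces in N, time in s.
With the tool pointing down it reaches from about 375 to 925 mm from the base axis. Payload 5.7 kg.
Tool frame: the origin (TCP) lies between the finger pads; the fingertips stand 8 mm ahead of it and the grasp point (between the pads) lies 11 mm behind it; z points along the fingers, y is the direction in which the jaws open and shut (so a half turn about z gives the same grasp; the last joint's range is limited). The gripper opens to 88 mm and grips with 3 to 60 N. Pads are 20 mm wide; open, the fingers measure 115 mm over their backs; the gripper's body (75 mm by 178 mm) begins 61 mm behind the grasp point.
Start: joints at [64.968, 20.558, 86.54, -0, 72.909, -6.595], TCP at [189.757, 569.171, 230.623] pointing down, gripper open.
Joint ranges: [-170.27, 170.27], [-57.76, 135], [12.27, 136.19], [-55.21, 235.2], [11.17, 155.16], [-170.74, 170.74]. Speed limits (degrees/s): [136.94, 136.94, 180, 180, 180, 180].

INTERFACE

Orientations are given as [roll, pitch, yaw] about the fixed x, y, z axes, in that order (R = Rz(yaw) Ry(pitch) Rx(roll)).
In Python, from workcell import * gives the robot as it stands.
- The arm moves only by the tool arm_command, never from a script. Its argument "steps" is a list that holds one entry, the list of rows, each a list of 7 numbers: the closure in counts, from 0 (fully open) to 255 (shut), then the shift along the tool's x, y, z in units of 30 mm (1.0 is 30 mm), then the turn, a rotation vector about the tool's x, y, z in units of 6 degrees (1.0 is 6 degrees). A call has 1 to 10 rows; each row is the pose to reach, as a shift and turn from the pose commanded when the call began, along the tool's axes at that moment; what a row does not reach only later rows make up. A row lasts 1/10 s, in which the tool goes at most 50 mm and 8.59 degrees, less where a joint would pass 70% of its speed; a pose out of reach is approached as far as the arm can. A call with a gripper value outside its range is refused whole. The fingers move at their own pace and stop on an object; "force" is the grip in N (left out, the last holds). Time passes only in rows, so rows that repeat a pose let the fingers close. It gives the time, the measured TCP pose, the force and the opening at its end, in the units of the state.
- get_state(): the state, without advancing time (a new reading comes with each control period).
- get_image(name): name is "scene" or "top" or "wrist"; returns a dict with "img" (420x560x3 uint8, red, green, blue), "fx", "fy", "cx", "cy" (pixels), "k1" (the pictures are not rectified: a ray, as slopes to the right and down, at radius r is drawn at 1 + k1 r^2 times it, then the intrinsics apply), "xyz" and "rotation" of the camera in the world. Camera axes: x right, y up, looking along -z (the intrinsics and any distortion apply to the point x, -y, -z); pixel columns grow to the right and rows downward; lengths in mm; the calibration is good to about 2 mm. A picture is of the moment at which its call begins. There is no depth.
- job_done(): hands the job in, once; it reports no verdict.
The state is a dict: "time_s": time; "qpos": joint angles; "joint_velocities": joint speeds; "tau": joint torques, N m; "tcp_pos": TCP position; "orientation": TCP orientation; "wrist_force": force on the tool from outside, world axes, zero at the start; "torque": the same for the moment, N m; "finger_gap": finger opening in mm.
Only numpy, scipy, OpenCV 4.12 (cv2) and the standard library are available. Lean on these libraries where they do the work, as an engineer would, in place of code of your own. Each camera call takes 0.05 s, during which the arm holds its last target.

## Working session

There is one attempt and no reset: what is moved stays moved. The work goes in short steps, Python scripts to look and compute and a tool call to move; the robot and the scene stay as the last step left them, time stands still between calls to the robot, and variables do not carry over. Pictures are saved under pics/ and viewed, and the job is handed in when it is done.

Besides the shell and the picture viewer there is one more tool, called after "Emit:" by a JSON object that holds its "op" and its "data". arm_command: Moves the arm, as the interface text tells. Its arguments: {"type":"object","properties":{"steps":{"type":"array"},"force":{"type":"number"}},"required":["steps"]}

```bash
ls; mkdir -p pics
cat > snap.py <<'E'
from workcell import *
import cv2,numpy as np,pickle,sys
tag=sys.argv[1]
for n in sys.argv[2:]:
    d=get_image(n); pickle.dump(d,open(f'pics/{tag}_{n}.pkl','wb'))
    im=cv2.cvtColor(np.asarray(d['img']),cv2.COLOR_RGB2BGR)
    cv2.imwrite(f'pics/{tag}_{n}.png',cv2.resize(im,(784,588),interpolation=cv2.INTER_CUBIC))
    print(n,{k:np.round(v,3).tolist() for k,v in d.items() if k!='img'})
print(get_state())
E
python3 snap.py a scene top wrist
```

```text
pics
scene {'fx': 466.154, 'fy': 466.154, 'cx': 275.262, 'cy': 205.204, 'k1': 0.049, 'xyz': [973.412, 574.191, 934.085], 'rotation': [41.69, -1.153, 145.89]}
top {'fx': 419.159, 'fy': 419.159, 'cx': 278.65, 'cy': 207.801, 'k1': -0.111, 'xyz': [327.969, -39.584, 1208.293], 'rotation': [11.279, -0.335, -88.985]}
wrist {'fx': 357.011, 'fy': 357.011, 'cx': 274.778, 'cy': 209.816, 'k1': -0.001, 'xyz': [120.418, 593.061, 384.473], 'rotation': [-15.449, 0.157, 71.507]}
{'time_s': 0.15, 'qpos': array([ 6.49684688e+01,  2.05881644e+01,  8.65835937e+01,  1.84720718e-03,
        7.29083274e+01, -6.59530779e+00]), 'joint_velocities': array([-0.13280976, -0.13924979, -0.07595587,  0.02134565, -0.00180239,
        0.03686847]), 'tau': array([ 2.46080863e-04, -5.15752780e+01, -2.71010023e+01,  6.77631609e-02,
        3.04291968e-02, -8.27658778e-05]), 'tcp_pos': array([189.5342023 , 568.74042841, 230.01335052]), 'orientation': array([-1.79920647e+02, -1.09514689e-02,  1.61563225e+02]), 'wrist_force': array([-0.21014066, -0.01208715,  0.88500576]), 'torque': array([-0.06527337,  0.04376273,  0.0032006 ]), 'finger_gap': 87.9590902562112}
```

View pics/a_scene.png

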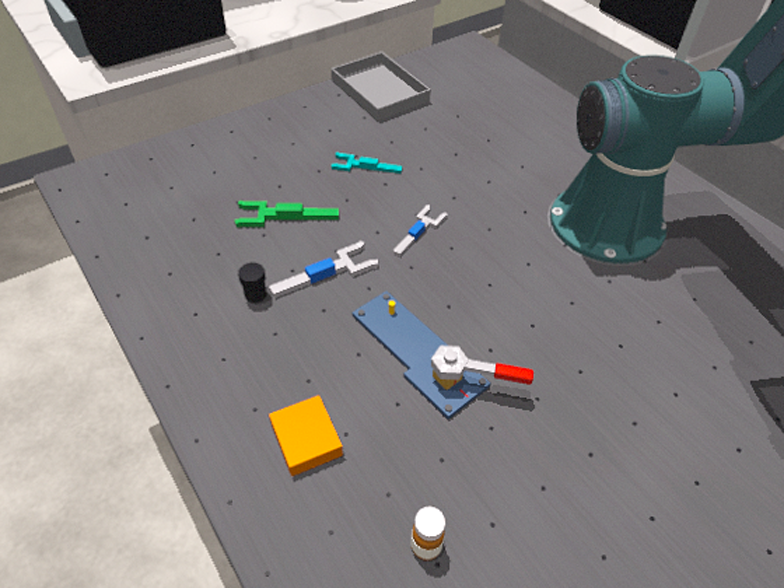

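View pics/a_top.png

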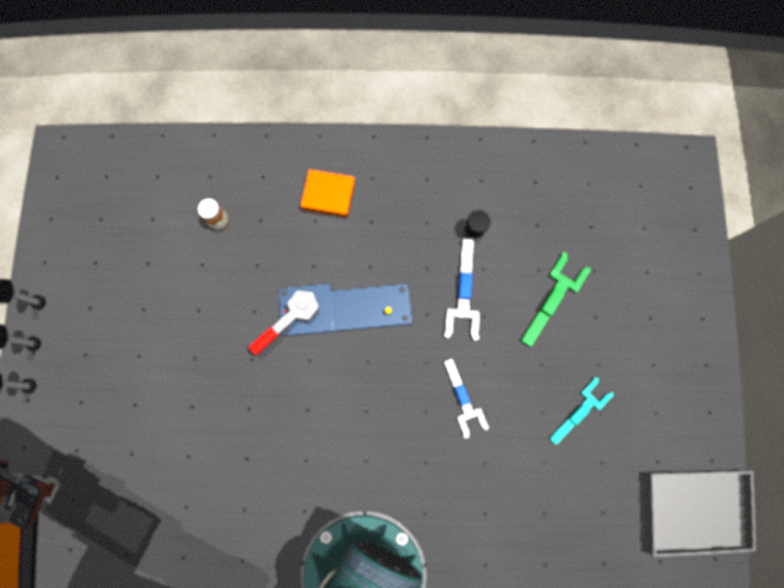

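View pics/a_wrist.png

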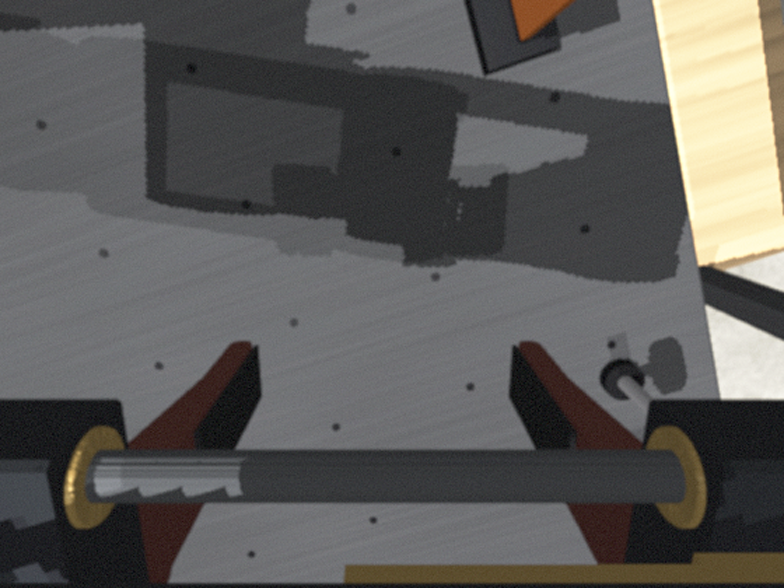

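The top view (784×588) shows the foot head at about (305,310), the tongue running right to (410,305) and the post at (388,310). The large white/blue spanner is at (463,290), jaw toward the robot, with the black case touching or near its tail at (478,222). The slide box is at (328,192) and the bottle at (210,212). I'll zoom in to measure these.

```bash
cat > geo.py <<'E'
import numpy as np,cv2,pickle
from scipy.spatial.transform import Rotation as R
def load(t,n): return pickle.load(open(f'pics/{t}_{n}.pkl','rb'))
def proj(d,P):
    P=np.atleast_2d(P).astype(float)
    Rc=R.from_euler('xyz',d['rotation'],degrees=True).as_matrix()
    c=(P-np.array(d['xyz']))@Rc
    p=np.stack([c[:,0],-c[:,1]],1)/(-c[:,2:3])
    r2=(p**2).sum(1,keepdims=True)
    p=p*(1+d['k1']*r2)
    return p*[d['fx'],d['fy']]+[d['cx'],d['cy']]
def ray(d,uv,z):
    K=np.array([[d['fx'],0,d['cx']],[0,d['fy'],d['cy']],[0,0,1.]])
    p=cv2.undistortPoints(np.array(uv,float).reshape(-1,1,2),K,np.array([d['k1'],0,0,0,0.]))[:,0]
    Rc=R.from_euler('xyz',d['rotation'],degrees=True).as_matrix()
    v=np.c_[p[:,0],-p[:,1],-np.ones(len(p))]@Rc.T
    o=np.array(d['xyz']); s=(np.asarray(z,float)-o[2])/v[:,2]
    return o+v*s[:,None]
def crop(t,n,x0,y0,x1,y1,out,k=4,draw=None):
    d=load(t,n); im=cv2.cvtColor(np.asarray(d['img']),cv2.COLOR_RGB2BGR)[y0:y1,x0:x1]
    im=cv2.resize(im,None,fx=k,fy=k,interpolation=cv2.INTER_CUBIC)
    for P,col in (draw or []):
        q=((proj(d,P)+.5-[x0,y0])*k).astype(int)
        cv2.polylines(im,[q.reshape(-1,1,2)],True,col,1)
    cv2.imwrite(out,im)
E
python3 -c "
from geo import *
crop('a','top',170,110,370,255,'pics/c1.png')
crop('a','scene',160,165,400,305,'pics/c2.png',3)"
```

```text
(no output)
```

View pics/c1.png

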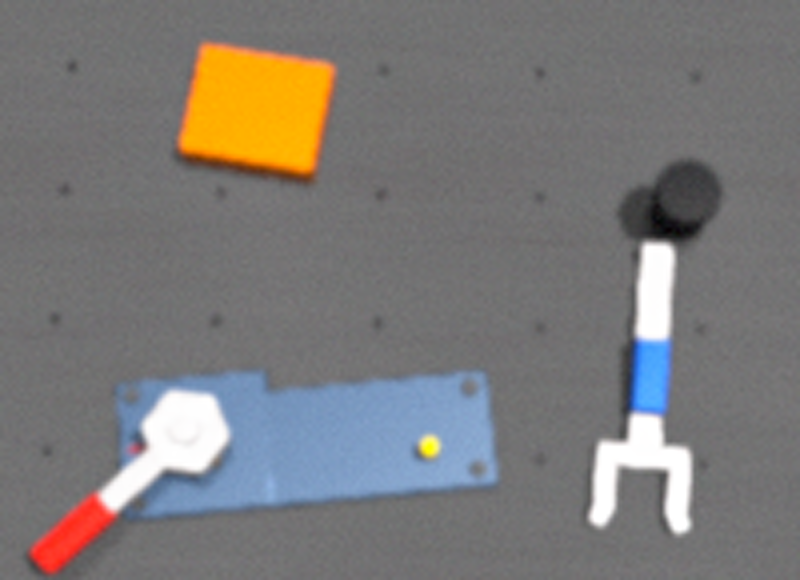

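View pics/c2.png

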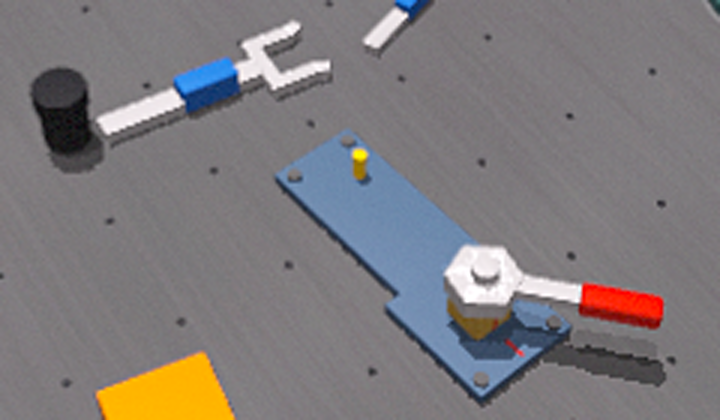

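```bash
cat > fit1.py <<'E'
from geo import *
from scipy.optimize import least_squares
T=load('a','top');S=load('a','scene')
def c1(l): return (np.array(l)/4-.5+[170,110])
def c2(l): return (np.array(l)/3-.5+[160,165])
def W(p,L):
    L=np.atleast_2d(L).astype(float); a=np.radians(p[2]); 
    return np.c_[L[:,:2]@np.array([[np.cos(a),np.sin(a)],[-np.sin(a),np.cos(a)]])+p[:2],L[:,2]]
FT=[(50,55,12),(50,-55,12),(34,-55,12),(34,-215,12),(-50,-215,12),(-50,55,12),(-22,-168,38),(0,0,78)]
ft=c1([(118,384),(264,372),(268,390),(484,373),(497,483),(128,517),(428,446),(185,430)])
FS=[(50,55,12),(50,-55,12),(34,-55,12),(34,-215,12),(-50,-215,12),(-50,55,12),(-22,-168,38),(0,0,78)]
fs=c2([(485,400),(386,308),(398,293),(277,178),(350,130),(570,326),(360,154),(487,262)])
def fit(LT,uT,LS,uS,x0):
    out=[]
    for nm,sets in (('top',[(T,LT,uT)]),('scene',[(S,LS,uS)]),('both',[(T,LT,uT),(S,LS,uS)])):
        f=lambda p:np.concatenate([(proj(d,W(p,L))-u).ravel() for d,L,u in sets])
        r=least_squares(f,x0,loss='soft_l1'); print(nm,np.round(r.x,2),'res px',np.round(f(r.x).reshape(-1,2),1).tolist())
        out.append(r.x)
    return out
if __name__=='__main__':
    F=fit(FT,ft,FS,fs,[430,60,0])
    ST=[(-186,11,14),(-186,-11,14),(-112,0,28),(-56,0,28),(27,37,14),(27,-37,14)]
    # rough
    print(ray(T,c1([(658,243),(650,375),(600,525),(680,532),(428,446),(185,430)]),[14,28,14,14,38,78]).round(1))
    print(ray(S,c2([(100,124),(207,72),(296,30),(330,67),(360,154),(487,262)]),[14,28,14,14,38,78]).round(1))
E
python3 fit1.py
```

```text
top [525.64 131.39   6.58] res px [[-0.4, 0.0], [0.5, -0.5], [-0.1, 0.3], [0.6, -0.6], [0.3, 0.3], [-0.8, 0.7], [0.4, 0.1], [-0.6, -0.4]]
scene [524.71 130.28   6.8 ] res px [[-0.5, -0.3], [-0.2, -0.9], [0.8, 0.5], [-1.0, -0.8], [-0.5, -0.6], [1.5, 0.2], [0.2, 0.6], [0.1, 1.5]]
both [525.19 130.86   6.72] res px [[-0.3, 0.2], [0.6, -0.4], [0.1, 0.4], [0.7, -0.6], [0.5, 0.3], [-0.6, 0.9], [0.6, 0.1], [-0.4, -0.3], [-0.6, -0.1], [-0.2, -0.7], [0.8, 0.7], [-0.9, -0.7], [-0.4, -0.5], [1.5, 0.5], [0.2, 0.8], [0.1, 1.7]]
[[ 683.  -204.7   14. ]
 [ 579.7 -196.    28. ]
 [ 472.1 -161.2   14. ]
 [ 468.  -218.7   14. ]
 [ 523.3  -36.9   38. ]
 [ 524.5  129.8   78. ]]
[[ 681.  -210.3   14. ]
 [ 577.1 -202.    28. ]
 [ 474.  -215.7   14. ]
 [ 473.9 -158.5   14. ]
 [ 522.   -41.    38. ]
 [ 522.4  126.9   78. ]]
```

```bash
cat > plan.py <<'E'
import sys
from geo import *
from workcell import *
def plan(x,y,z,yaw,roll=180,pitch=0):
    s=get_state(); R0=R.from_euler('xyz',s['orientation'],degrees=True)
    # the commanded orientation is taken as exactly vertical
    e=s['orientation']; R0=R.from_euler('xyz',[180,0,e[2]],degrees=True)
    d=R0.inv().apply(np.array([x,y,z])-s['tcp_pos'])/30
    rv=(R0.inv()*R.from_euler('xyz',[roll,pitch,yaw],degrees=True)).as_rotvec(degrees=True)/6
    print('row',np.round(d,3),np.round(rv,3),'dist',np.linalg.norm(d)*30)
    print('now',np.round(s['tcp_pos'],1),np.round(e,2),'F',np.round(s['wrist_force'],1),'T',np.round(s['torque'],2),'gap',round(s['finger_gap'],1),'t',s['time_s'],'q',np.round(s['qpos'],1))
if __name__=='__main__': plan(*map(float,sys.argv[1:]))
E
python3 plan.py 576 -198 200 175.4
python3 - <<'E'
from fit1 import *
print(ray(T,c1([(688,188)]),[65]),ray(S,c2([(61,90)]),[65]))
E
```

```text
row [-20.304 -20.172   1.   ] [ 0.     0.    -2.306] dist 859.1551073902793
now [189.5 568.7 230. ] [-1.7992e+02 -1.0000e-02  1.6156e+02] F [-0.2 -0.   0.9] T [-0.07  0.04  0.  ] gap 88.0 t 0.15 q [65.  20.6 86.6  0.  72.9 -6.6]
[[ 709.36734455 -219.66354736   65.        ]] [[ 706.77860867 -218.850489     65.        ]]
```

Emit:
{"op": "arm_command", "data": {"steps": [[[0, -20.3, -20.17, 1, 0, 0, -2.3], [0, -20.3, -20.17, 1, 0, 0, -2.3], [0, -20.3, -20.17, 1, 0, 0, -2.3], [0, -20.3, -20.17, 1, 0, 0, -2.3], [0, -20.3, -20.17, 1, 0, 0, -2.3], [0, -20.3, -20.17, 1, 0, 0, -2.3], [0, -20.3, -20.17, 1, 0, 0, -2.3], [0, -20.3, -20.17, 1, 0, 0, -2.3], [0, -20.3, -20.17, 1, 0, 0, -2.3], [0, -20.3, -20.17, 1, 0, 0, -2.3]]]}}

```text
time_s: 1.15
tcp_pos: [415.0, 121.0, 213.2]
orientation: [180.0, 0.0, 175.4]
wrist_force: [1.0, 1.1, -0.9]
finger_gap: 87.7
```

```bash
python3 plan.py 576 -198 200 175.4
```

```text
row [ -6.207 -10.165   0.441] [ 0.     0.    -0.006] dist 357.5539372935282
now [415.  121.  213.2] [1.8000e+02 1.0000e-02 1.7536e+02] F [ 1.   1.1 -0.9] T [0.07 0.   0.04] gap 87.7 t 1.15 q [  7.1   7.7 107.4   0.   64.9 -78.3]
```

Emit:
{"op": "arm_command", "data": {"steps": [[[0, -6.2, -10.1, 0.4, 0, 0, 0], [0, -6.2, -10.1, 0.4, 0, 0, 0], [0, -6.2, -10.1, 0.4, 0, 0, 0], [0, -6.2, -10.1, 0.4, 0, 0, 0], [0, -6.2, -10.1, 0.4, 0, 0, 0], [0, -6.2, -10.1, 0.4, 0, 0, 0], [0, -6.2, -10.1, 0.4, 0, 0, 0], [0, -6.2, -10.1, 0.4, 0, 0, 0], [0, -6.2, -10.1, 0.4, 0, 0, 0], [0, -6.2, -10.1, 0.4, 0, 0, 0]]]}}

```text
time_s: 2.15
tcp_pos: [574.5, -192.9, 200.7]
orientation: [179.9, -0.1, 175.4]
wrist_force: [-0.5, 0.1, -0.3]
finger_gap: 87.9
```

```bash
python3 snap.py b wrist; python3 plan.py 576 -198 200 175.4
```

```text
wrist {'fx': 357.011, 'fy': 357.011, 'cx': 274.778, 'cy': 209.816, 'k1': -0.001, 'xyz': [502.051, -186.065, 355.407], 'rotation': [-15.34, -0.003, 85.311]}
{'time_s': 2.2, 'qpos': array([-2.50645277e+01,  2.26407718e+01,  8.77519916e+01,  1.78028159e-02,
        6.97102764e+01, -1.10481551e+02]), 'joint_velocities': array([ 0.7159963 , -0.50258483,  0.06066965, -0.04213363, -0.07685326,
       -0.22796612]), 'tau': array([-7.98784420e-01, -5.21958017e+01, -2.64108986e+01, -8.40295991e-02,
        1.49158569e-02,  1.86033176e-03]), 'tcp_pos': array([ 574.45546976, -192.47819036,  200.90563998]), 'orientation': array([ 1.79948313e+02, -9.06879747e-02,  1.75410876e+02]), 'wrist_force': array([ 0.46677266, -0.03950963, -0.08769416]), 'torque': array([ 0.00874002, -0.0138222 ,  0.02137366]), 'finger_gap': 87.84638316972085}
row [-0.066 -0.179  0.03 ] [ 0.    -0.     0.002] dist 5.804837560471832
now [ 574.5 -192.5  200.9] [ 1.7995e+02 -9.0000e-02  1.7541e+02] F [ 0.5 -0.  -0.1] T [ 0.01 -0.01  0.02] gap 87.8 t 2.2 q [ -25.1   22.6   87.8    0.    69.7 -110.5]
```

View pics/b_wrist.png

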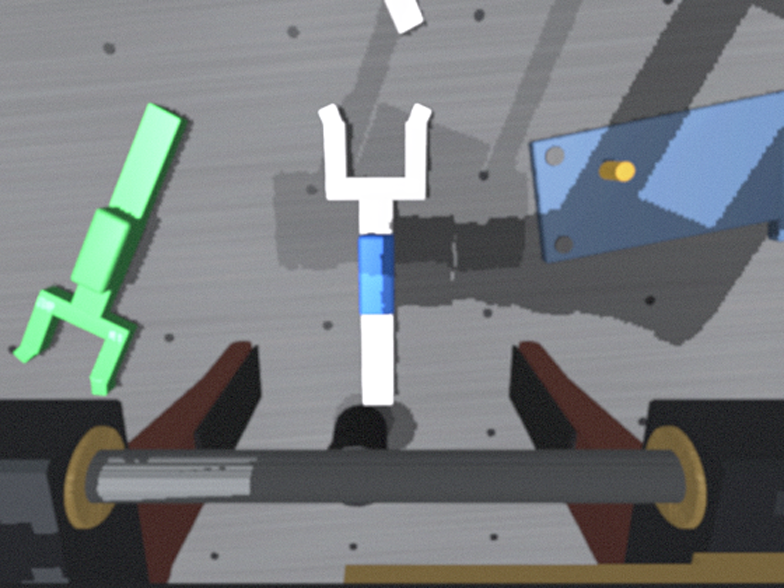

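The wrist view shows the spanner almost upright in the picture: prong tips at about (327,105) and (423,105), grip at (375,275) and tail end at (377,405). The case lies just beyond the tail. I'll fit the spanner pose now.

```bash
cat > fit2.py <<'E'
from fit1 import *
D=load('b','wrist')
w=lambda l:(np.array(l,float)/1.4-.5)
# tail corners, jaw base outer corners, jaw inner corners, grip top corners
L=[(-186,11,14),(-186,-11,14),(-112,12,28),(-112,-12,28),(-56,12,28),(-56,-12,28)]
u=w([(362,405),(394,404),(360,314),(395,314),(358,236),(392,236)])
L2=[(-19.5,20,14),(-19.5,-20,14)]
u2=w([(346,179),(407,178)])
f=lambda p:(proj(D,W(p,L+L2))-np.r_[u,u2]).ravel()
r=least_squares(f,[496,-191,175.4],loss='soft_l1')
print(r.x.round(2),f(r.x).reshape(-1,2).round(1).tolist())
p=r.x
print('grip',W(p,[(-80,0,20)]))
# foot check
q=w([(530,142),(545,262),(625,171)])
print(ray(D,q,[12,12,38]).round(1), W([525.2,130.9,6.7],[(-50,-215,12),(34,-215,12),(-22,-168,38)]).round(1))
# tcp in picture
s=[(-19.5,20),(-19.5,-20),(27,-20)]
def rect(x0,x1,y0,y1,z): return W(p,[(x0,y0,z),(x1,y0,z),(x1,y1,z),(x0,y1,z)])
crop('b','wrist',180,60,340,310,'pics/c3.png',2.4 and 2,[(rect(-186,-33,-11,11,14),(0,0,255)),(rect(-112,-56,-12,12,28),(0,0,255)),(rect(-19.5,27,-20,20,14),(0,0,255)),(rect(-19.5,27,-37,37,14),(0,255,0))])
E
python3 fit2.py
```

```text
[ 495.17 -191.82  175.63] [[1.3, -0.4], [-0.7, 0.2], [-0.3, 1.9], [-0.3, 1.8], [0.0, -0.3], [1.8, -0.4], [0.0, -0.8], [-0.6, -0.3]]
grip [[ 574.93927105 -197.9247059    20.        ]]
[[500.1 -90.5  12. ]
 [581.6 -80.5  12. ]
 [522.2 -39.4  38. ]] [[500.6 -88.5  12. ]
 [584.1 -78.7  12. ]
 [523.  -38.5  38. ]]
```

View pics/c3.png

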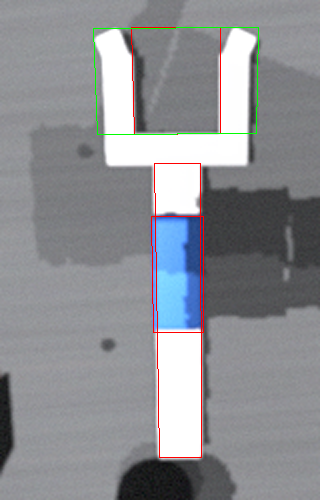

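Emit:
{"op": "arm_command", "data": {"steps": [[[0, -0.05, -0.18, 2, 0, 0, 0], [0, -0.05, -0.18, 4, 0, 0, 0], [0, -0.05, -0.18, 4.6, 0, 0, 0], [0, -0.05, -0.18, 5, 0, 0, 0], [0, -0.05, -0.18, 5, 0, 0, 0], [0, -0.05, -0.18, 5, 0, 0, 0]]]}}

```text
time_s: 2.8
tcp_pos: [577.7, -199.4, 53.0]
orientation: [-180.0, 0.1, 175.4]
wrist_force: [0.4, -0.6, 0.9]
finger_gap: 87.3
```

```bash
python3 snap.py c wrist|head -c 200; python3 plan.py 575 -198 11 175.6
```

```text
wrist {'fx': 357.011, 'fy': 357.011, 'cx': 274.778, 'cy': 209.816, 'k1': -0.001, 'xyz': [504.649, -192.305, 207.339], 'rotation': [-15.559, 0.107, 85.359]}
{'time_s': 2.85, 'qpos': array([-2.55329677erow [0.111 0.053 1.416] [ 0.     0.    -0.033] dist 42.63787516293424
now [ 578.2 -199.9   53.5] [-179.92    0.19  175.4 ] F [ 0.4 -0.8  0. ] T [ 0.01  0.02 -0.02] gap 87.9 t 2.85 q [ -25.5   32.8   94.7   -0.    52.2 -110.9]
```

View pics/c_wrist.png

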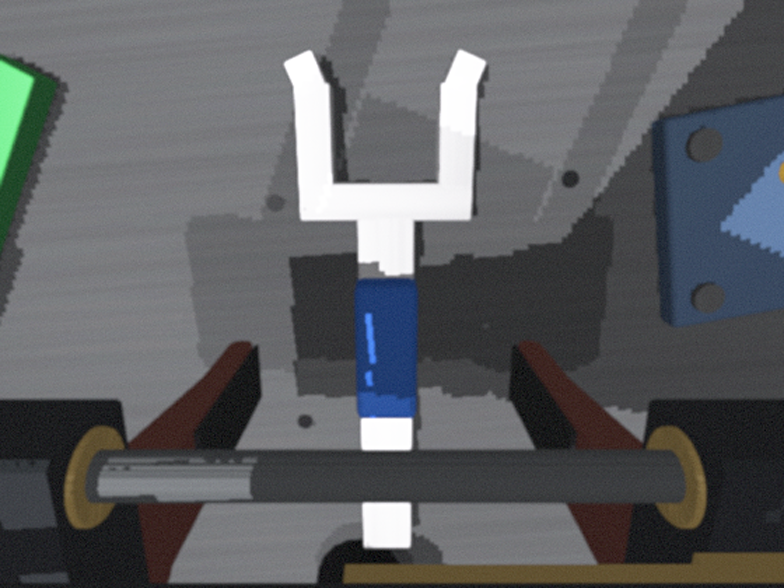

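The spanner sits centred between the fingers at column 385, so I'll descend and grip.

Emit:
{"op": "arm_command", "data": {"steps": [[[0, 0.1, 0.03, 0.7, 0, 0, 0], [0, 0.1, 0.03, 1.2, 0, 0, 0], [0, 0.1, 0.03, 1.4, 0, 0, 0], [0, 0.1, 0.03, 1.4, 0, 0, 0], [0, 0.1, 0.03, 1.4, 0, 0, 0]]]}}

```text
time_s: 3.35
tcp_pos: [574.2, -198.7, 9.7]
orientation: [-180.0, 0.0, 175.4]
wrist_force: [-0.1, 1.0, -0.8]
finger_gap: 87.7
```

```bash
python3 plan.py 575 -198 11 175.6
```

```text
row [-0.026  0.027 -0.042] [ 0.    0.   -0.04] dist 1.6791845613401168
now [ 574.2 -198.7    9.7] [-1.7998e+02  4.0000e-02  1.7536e+02] F [-0.1  1.  -0.8] T [-0.03 -0.04  0.04] gap 87.7 t 3.35 q [ -25.6   36.2   96.5   -0.    47.2 -111. ]
```

Emit:
{"op": "arm_command", "data": {"steps": [[[255, 0, 0, -0.03, 0, 0, 0], [255, 0, 0, -0.03, 0, 0, 0], [255, 0, 0, -0.03, 0, 0, 0], [255, 0, 0, -0.03, 0, 0, 0], [255, 0, 0, -0.03, 0, 0, 0], [255, 0, 0, -0.03, 0, 0, 0], [255, 0, 0, -0.03, 0, 0, 0], [255, 0, 0, -0.03, 0, 0, 0]]], "force": 40}}

```text
time_s: 4.15
tcp_pos: [573.7, -198.5, 10.1]
orientation: [-180.0, -0.0, 175.4]
wrist_force: [-0.3, 0.0, 0.6]
finger_gap: 27.1
```

Emit:
{"op": "arm_command", "data": {"steps": [[[255, 0, 0, 0, 0, 0, 0], [255, 0, 0, 0, 0, 0, 0], [255, 0, 0, 0, 0, 0, 0], [255, 0, 0, 0, 0, 0, 0]]]}}

```text
time_s: 4.55
tcp_pos: [573.6, -198.5, 10.1]
orientation: [-180.0, -0.0, 175.4]
wrist_force: [-0.1, -0.6, -0.4]
finger_gap: 23.7
```

Emit:
{"op": "arm_command", "data": {"steps": [[[255, 0, 0, -0.5, 0, 0, 0], [255, 0, 0, -1.2, 0, 0, 0], [255, 0, 0, -2.2, 0, 0, 0], [255, 0, 0, -3.2, 0, 0, 0], [255, 0, 0, -3.6, 0, 0, 0], [255, 0, 0, -3.6, 0, 0, 0], [255, 0, 0, -3.6, 0, 0, 0]]]}}

```text
time_s: 5.25
tcp_pos: [573.0, -198.2, 117.5]
orientation: [180.0, -0.1, 175.4]
wrist_force: [0.3, -0.2, -4.1]
finger_gap: 23.7
```

```bash
python3 plan.py 542 -12 118 96.7
```

```text
row [ 1.532  6.101 -0.017] [-0.    -0.    13.111] dist 188.7163194031484
now [ 573.  -198.2  117.5] [ 1.7998e+02 -6.0000e-02  1.7536e+02] F [ 0.3 -0.2 -4.1] T [-0.02  0.02  0.06] gap 23.7 t 5.25 q [ -25.6   27.8   92.5   -0.    59.7 -111. ]
```

Emit:
{"op": "arm_command", "data": {"steps": [[[255, 0.2, 0.6, 0, 0, 0, 1.3], [255, 0.4, 1.3, 0, 0, 0, 2.6], [255, 0.6, 2.2, 0, 0, 0, 4], [255, 0.8, 3.1, 0, 0, 0, 5.4], [255, 1, 4, 0, 0, 0, 6.8], [255, 1.2, 4.8, 0, 0, 0, 8.2], [255, 1.35, 5.4, 0, 0, 0, 9.6], [255, 1.5, 5.8, 0, 0, 0, 11], [255, 1.53, 6.1, 0, 0, 0, 12.3], [255, 1.53, 6.1, 0, 0, 0, 13.1]]]}}

```text
time_s: 6.25
tcp_pos: [540.8, -10.9, 116.1]
orientation: [-179.8, -0.1, 96.5]
wrist_force: [-0.1, -0.1, -3.2]
finger_gap: 23.8
```

Emit:
{"op": "arm_command", "data": {"steps": [[[255, 0, 0, 0, 0, 0, 0], [255, 0, 0, 0, 0, 0, 0], [255, 0, 0, 0, 0, 0, 0]]]}}

```text
time_s: 6.55
tcp_pos: [542.2, -12.5, 117.4]
orientation: [-179.9, -0.0, 96.8]
wrist_force: [1.6, -0.7, -4.2]
finger_gap: 23.6
```

```bash
python3 snap.py d wrist scene top|tail -1 |head -c 50; python3 plan.py 542 -12 118 96.7
```

```text
4.85765340e-02, -1.54289324e-02]), 'tcp_porow [ 0.022 -0.017 -0.004] [ 0.    -0.     0.014] dist 0.8435279754225165
now [542.6 -12.6 117.9] [-179.98   -0.     96.79] F [ 0.6  0.3 -3.9] T [-0.08  0.01 -0.07] gap 23.8 t 6.7 q [ -8.6  23.4 100.7  -0.   55.9 -15.4]
```

View pics/d_wrist.png

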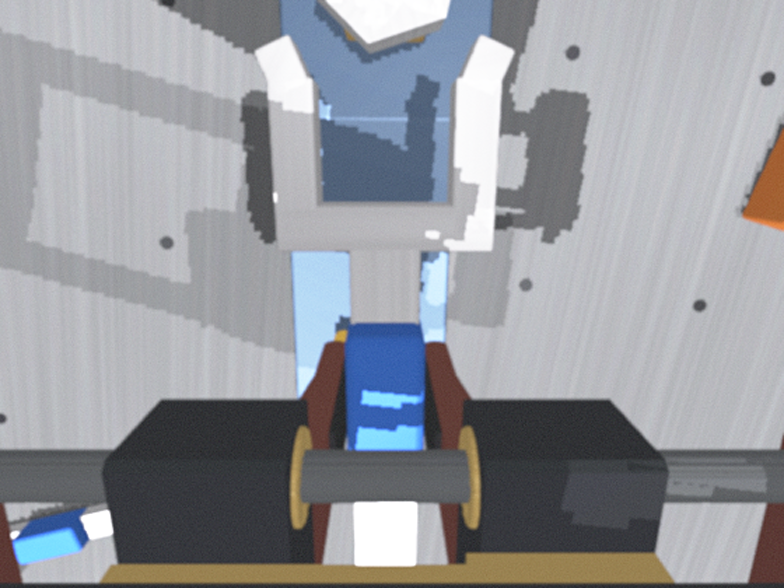

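View pics/d_scene.png

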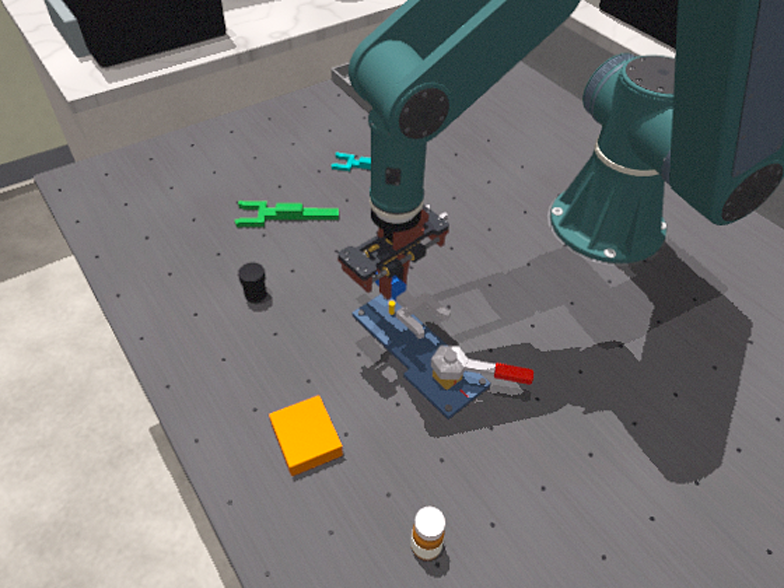

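The spanner is held level, with its prong tips at (285,42) and (497,45). The nut is ahead at (385,30) and the post is just visible at (341,335). I'll fit the poses in this picture.

```bash
cat > fit3.py <<'E'
from fit1 import *
import sys
def Wp(p,L): # x,y,z,yaw,pitch,roll
    L=np.atleast_2d(L).astype(float)
    return R.from_euler('ZYX',[p[3],p[4],p[5]],degrees=True).apply(L)+p[:3]
w=lambda l:(np.array(l,float)/1.4-.5)
if __name__=='__main__':
    D=load('d','wrist')
    L=[(-19.5,20,14),(-19.5,-20,14),(-33,37,0),(-33,-37,0),(-56,12,28),(-56,-12,28)]
    # jaw inner corners, front... 
    u=w([(318,205),(452,204),(0,0),(0,0),(347,324),(421,324)])
    k=[0,1,4,5]
    f=lambda p:np.r_[(proj(D,Wp([p[0],p[1],p[2],p[3],0,0],np.array(L)[k]))-u[k]).ravel()]
    r=least_squares(f,[534,65,108,96.7]); print(r.x.round(2),f(r.x).round(1))
    # foot: tongue edge pts on z=12
    print('tongue left/right edges', ray(D,w([(298,395),(291,255),(281,5),(492,5),(448,255),(320,118),(450,118)]),[12]*7).round(1))
    print(W([525.2,130.9,6.7],[(-50,-100,12),(34,-100,12),(-50,-55,12),(34,-55,12)]).round(1))
E
python3 fit3.py
```

```text
[532.55  65.89  96.63  96.71] [ 2.8 -1.6 -3.3 -0.8 -0.9  1.1  1.4  1.2]
tongue left/right edges [[499.1 -75.9  12. ]
 [489.6   4.8  12. ]
 [476.9 122.3  12. ]
 [574.4 133.9  12. ]
 [572.   14.7  12. ]
 [499.1  74.9  12. ]
 [562.6  82.4  12. ]]
[[487.2  25.7  12. ]
 [570.6  35.5  12. ]
 [482.   70.4  12. ]
 [565.4  80.2  12. ]]
```

Emit:
{"op": "arm_command", "data": {"steps": [[[255, 0.04, -0.01, 0.6, 0, 0, 0], [255, 0.04, -0.01, 1.3, 0, 0, 0], [255, 0.04, -0.01, 2, 0, 0, 0], [255, 0.04, -0.01, 2.5, 0, 0, 0], [255, 0.04, -0.01, 2.7, 0, 0, 0], [255, 0.04, -0.01, 2.7, 0, 0, 0], [255, 0.04, -0.01, 2.7, 0, 0, 0], [255, 0.04, -0.01, 2.7, 0, 0, 0]]]}}

```text
time_s: 7.5
tcp_pos: [543.1, -11.4, 38.0]
orientation: [179.9, 0.0, 96.8]
wrist_force: [0.3, 0.3, -3.3]
finger_gap: 23.7
```

```bash
python3 snap.py e wrist|tail -1 |head -c 50; python3 plan.py 542 -12 25 96.7
```

```text
4.28053772e-02, -1.78345803e-03]), 'tcp_porow [-0.017 -0.037  0.432] [-0.    -0.     0.011] dist 13.029535159452013
now [543.  -11.3  38. ] [1.7991e+02 3.0000e-02 9.6760e+01] F [-0.5  0.6 -4.2] T [-0.1   0.04  0.01] gap 23.7 t 7.55 q [ -8.5  30.2 104.3  -0.   45.5 -15.2]
```

View pics/e_wrist.png

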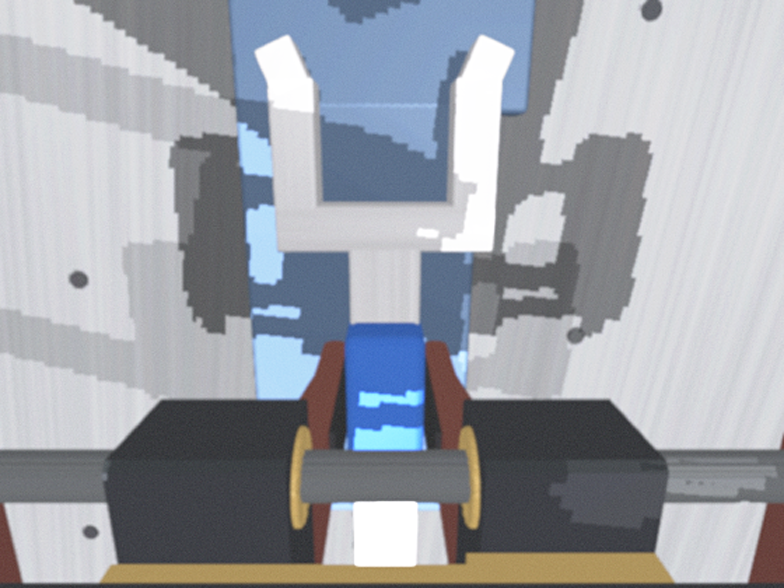

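```bash
python3 -c "
from geo import *
crop('e','wrist',150,0,390,190,'pics/c4.png',3)"
```

```text
(no output)
```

View pics/c4.png

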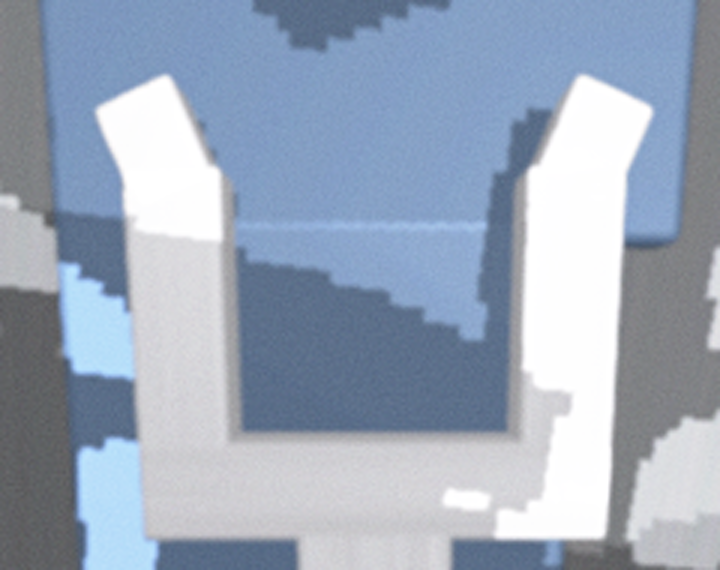

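```bash
cat > fit4.py <<'E'
from fit3 import *
D=load('e','wrist'); c=lambda l:np.array(l,float)/3-.5+[150,0]
P=ray(D,c([(42,20),(82,540),(694,20),(680,236),(235,227),(490,227)]),[12]*6)[:,:2]
tgt=[(0,-50),(0,-50),(0,50),(0,50),(1,-55),(1,-55)]
def g(p):
    a=np.radians(p[2]); ex=np.array([np.cos(a),np.sin(a)]); ey=np.array([-ex[1],ex[0]])
    return [ (q-p[:2])@(ex if k==0 else ey)-v for q,(k,v) in zip(P,tgt)]
r=least_squares(g,[525,131,6.7]);print('foot',r.x.round(2),np.round(g(r.x),2))
F=r.x
L=np.array([(-19.5,20,14),(-19.5,-20,14),(-56,12,28),(-56,-12,28),(-33,37,14),(-33,-37,14)])
u=np.r_[c([(229,437),(523,437)]),w([(347,324),(423,324)]),c([(147,538),(607,538)])]
k=[0,1,2,3]
f=lambda p:(proj(D,Wp([p[0],p[1],p[2],p[3],0,0],L[k]))-u[k]).ravel()
r=least_squares(f,[534,67,28,96.7]); print('span',r.x.round(2),f(r.x).round(1))
p=r.x; a=np.radians(F[2]); d=p[:2]-F[:2]
print('span in foot',(d[0]*np.cos(a)+d[1]*np.sin(a)).round(2),(-d[0]*np.sin(a)+d[1]*np.cos(a)).round(2),'yaw err',p[3]-90-F[2])
E
python3 fit4.py
```

```text
foot [524.51 132.71   7.25] [ 0.91  0.37 -0.61 -0.68  0.19 -0.19]
span [533.76  67.63  19.22  96.57] [ 3.5 -1.7 -3.7 -1.5 -0.7  1.5  0.8  1.6]
span in foot 0.97 -65.73 yaw err -0.6788650538342749
```

```bash
sed -i 's/(-56,12,28),(-56,-12,28),(-33/(-56,12,14),(-56,-12,14),(-33/; s/^k=\[0,1,2,3\]/k=[0,1,2,3,4,5]/' fit4.py; python3 fit4.py
```

```text
foot [524.51 132.71   7.25] [ 0.91  0.37 -0.61 -0.68  0.19 -0.19]
span [534.04  65.6   20.18  96.63] [ 3.5  3.3 -3.4  3.4  1.7 -3.5 -1.1 -3.5 -6.  -0.1  5.3  0.1]
span in foot 0.99 -67.78 yaw err -0.6135237411188852
```

```bash
sed -i 's/^k=\[0,1,2,3,4,5\]/k=[0,1,2,3]/' fit4.py; python3 fit4.py
```

```text
foot [524.51 132.71   7.25] [ 0.91  0.37 -0.61 -0.68  0.19 -0.19]
span [533.71  67.98  31.78  96.58] [-0.3  0.2  0.2  0.4 -0.5 -0.4  0.6 -0.3]
span in foot 0.96 -65.38 yaw err -0.6640321170590111
```

Emit:
{"op": "arm_command", "data": {"steps": [[[255, 0, -0.02, 0.2, 0, 0, 0], [255, 0, -0.02, 0.4, 0, 0, 0], [255, 0.2, -0.02, 0.4, 0, 0, 0], [255, 0.4, -0.02, 0.4, 0, 0, 0], [255, 0.5, -0.02, 0.4, 0, 0, 0], [255, 0.5, -0.02, 0.4, 0, 0, 0], [255, 0.5, -0.02, 0.4, 0, 0, 0]]]}}

```text
time_s: 8.25
tcp_pos: [540.1, 3.8, 25.2]
orientation: [180.0, 0.0, 96.8]
wrist_force: [0.5, 0.0, -3.0]
finger_gap: 24.1
```

```bash
python3 snap.py f wrist|tail -1 |head -c 50; python3 plan.py 534.5 52.4 25 96.7;python3 -c "
from geo import *
crop('f','wrist',150,0,390,190,'pics/c5.png',3)"
```

```text
4.87897696e-02,  2.14210449e-03]), 'tcp_porow [1.636 0.008 0.007] [-0.    -0.     0.013] dist 49.066873771010634
now [540.1   3.7  25.2] [1.7999e+02 1.0000e-02 9.6780e+01] F [ 0.2  0.1 -4.2] T [-0.12  0.09  0.02] gap 24.0 t 8.3 q [ -6.9  31.2 105.   -0.   43.8 -13.7]
```

View pics/c5.png

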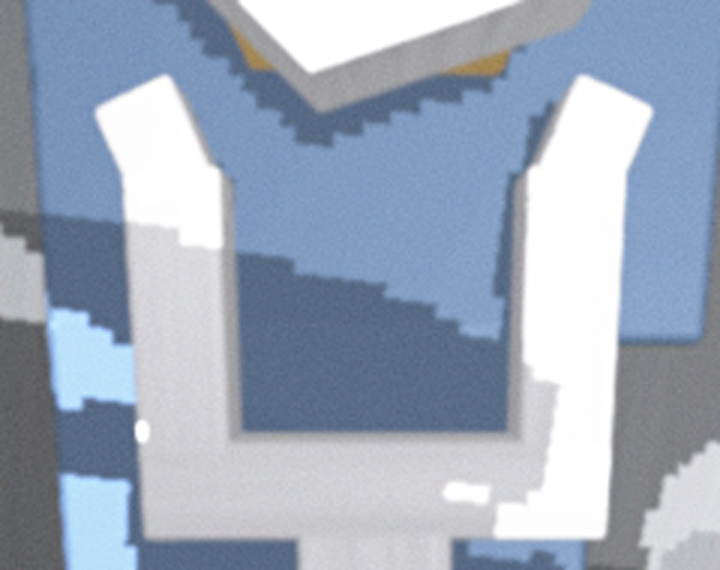

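The collar's front edge shows at (248,70)–(507,75), centred on 377, and the jaw's centre is at 376. They are aligned, so I'll slide in.

Emit:
{"op": "arm_command", "data": {"steps": [[[255, 0.2, 0, 0, 0, 0, 0], [255, 0.4, 0, 0, 0, 0, 0], [255, 0.6, 0, 0, 0, 0, 0], [255, 0.8, 0, 0, 0, 0, 0], [255, 0.9, 0, 0, 0, 0, 0], [255, 0.9, 0, 0, 0, 0, 0]]]}}

```text
time_s: 8.9
tcp_pos: [536.6, 31.0, 25.1]
orientation: [-180.0, 0.0, 96.8]
wrist_force: [0.5, -0.7, -3.4]
finger_gap: 23.9
```

```bash
python3 snap.py g wrist|tail -1 |head -c 50; python3 plan.py 534.5 52.4 25 96.7;python3 -c "
from geo import *
crop('g','wrist',150,0,390,190,'pics/c6.png',3)"
```

```text
5.24746219e-02,  2.77931738e-02]), 'tcp_porow [0.727 0.013 0.003] [-0.    -0.     0.017] dist 21.81311530566542
now [536.7  30.7  25.1] [-1.80e+02  1.00e-02  9.68e+01] F [-1.  -0.2 -3.5] T [-0.08  0.01  0.05] gap 23.5 t 8.95 q [ -4.1  31.1 105.3  -0.   43.6 -10.9]
```

View pics/c6.png

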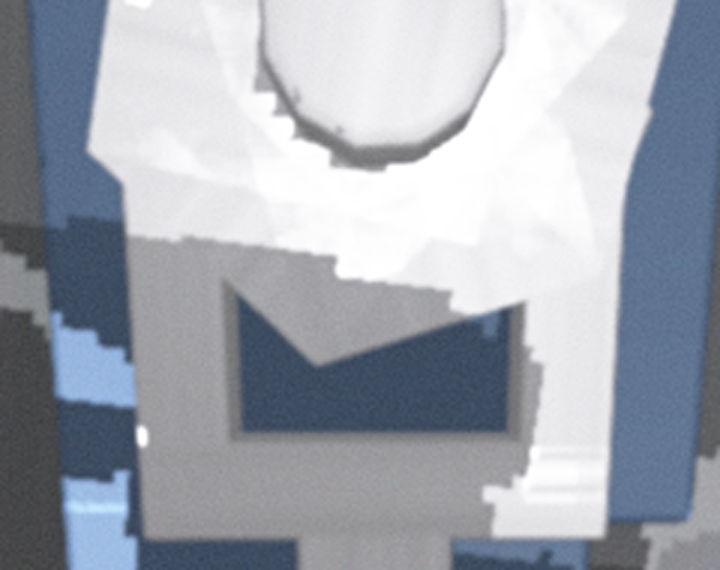

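Emit:
{"op": "arm_command", "data": {"steps": [[[255, 0.15, 0, 0, 0, 0, 0], [255, 0.3, 0, 0, 0, 0, 0], [255, 0.45, 0, 0, 0, 0, 0], [255, 0.55, 0, 0, 0, 0, 0], [255, 0.6, 0, 0, 0, 0, 0], [255, 0.6, 0, 0, 0, 0, 0]]]}}

```text
time_s: 9.55
tcp_pos: [534.6, 48.6, 25.1]
orientation: [-180.0, 0.0, 96.8]
wrist_force: [-0.4, 0.2, -2.7]
finger_gap: 24.1
```

```bash
python3 snap.py h wrist scene|tail -1 |head -c 50; python3 plan.py 534.5 52.4 25 96.7;python3 -c "
from geo import *
crop('h','wrist',150,0,390,190,'pics/c7.png',3)
crop('h','scene',230,180,400,305,'pics/c8.png',4)"
```

```text
3.77667148e-02,  4.03453436e-03]), 'tcp_porow [0.137 0.011 0.003] [ 0.    -0.     0.011] dist 4.128345754050146
now [534.7  48.3  25.1] [1.800e+02 1.000e-02 9.677e+01] F [ 0.2 -0.1 -3.6] T [-0.1   0.04 -0.  ] gap 23.6 t 9.65 q [ -2.2  31.  105.4  -0.   43.5  -9. ]
```

View pics/c7.png

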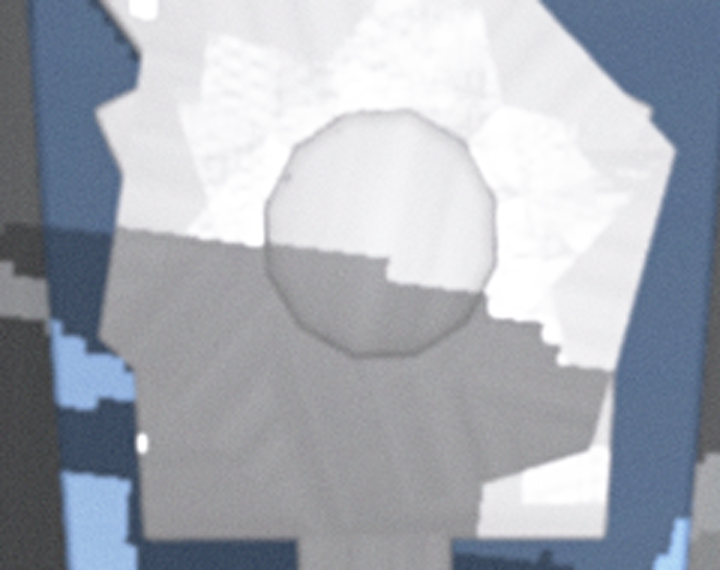

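View pics/c8.png

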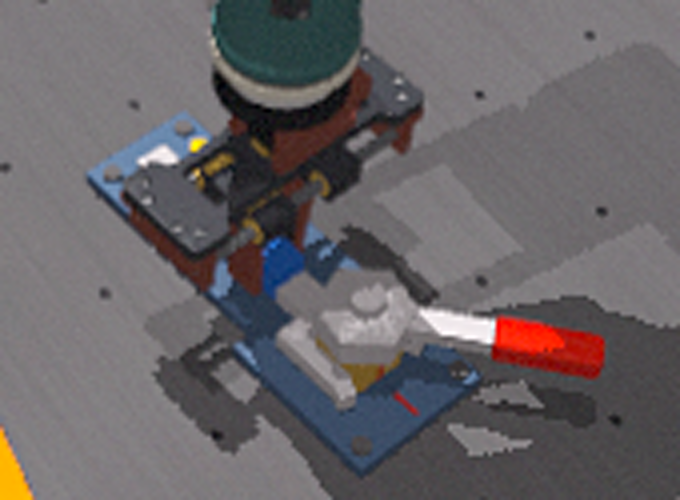

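Run:
```python
from fit3 import *
D=load('h','wrist'); c=lambda l:np.array(l,float)/3-.5+[150,0]
P=ray(D,c([(381,232)]),[78])[0]; print(P)
L=np.array([(-56,12,14),(-56,-12,14)]); 
for z in (15,): 
  h=ray(D,c([(147,538),(607,538),(298,538),(452,538)]),[z+14]*4); print(h.round(1))
D=load('g','wrist'); h=ray(D,c([(229,437),(523,437)]),[29,29]).mean(0); print(h,W([525.2,130.9,6.7],[(0,-19.5,0)]))
```

```text
[525.25542485 130.76480784  78.        ]
[[496.7  90.3  29. ]
 [561.8  98.   29. ]
 [518.1  92.8  29. ]
 [539.9  95.4  29. ]]
[529.41987553  90.72935836  29.        ] [[527.47507937 111.53317233   0.        ]]
```

Emit:
{"op": "arm_command", "data": {"steps": [[[255, 0.05, 0, 0, 0, 0, 0], [255, 0.1, 0, 0, 0, 0, 0], [255, 0.1, 0, 0, 0, 0, 0], [255, 0.1, 0, 0, 0, 0, 0]]]}}

```text
time_s: 10.05
tcp_pos: [534.2, 51.3, 25.1]
orientation: [-180.0, 0.0, 96.8]
wrist_force: [0.0, -1.0, -3.6]
finger_gap: 23.7
```

Emit:
{"op": "arm_command", "data": {"steps": [[[255, 0.03, 0, 0, 0, 0, 0], [255, 0.03, 0, 0, 0, 0, 0], [255, 0.03, 0, 0, 0, 0, 0]]]}}

```text
time_s: 10.35
tcp_pos: [534.2, 52.2, 25.1]
orientation: [-180.0, 0.0, 96.8]
wrist_force: [-0.0, 0.7, -3.5]
finger_gap: 23.9
```

Emit:
{"op": "arm_command", "data": {"steps": [[[255, 0.03, 0, 0, 0, 0, 0], [255, 0.03, 0, 0, 0, 0, 0], [255, 0.03, 0, 0, 0, 0, 0]]]}}

```text
time_s: 10.65
tcp_pos: [534.1, 52.9, 25.1]
orientation: [-180.0, 0.0, 96.8]
wrist_force: [0.1, -1.9, -3.8]
finger_gap: 23.9
```

Emit:
{"op": "arm_command", "data": {"steps": [[[255, 0.03, 0, 0, 0, 0, 0], [255, 0.03, 0, 0, 0, 0, 0], [255, 0.03, 0, 0, 0, 0, 0]]]}}

```text
time_s: 10.95
tcp_pos: [534.1, 53.0, 25.2]
orientation: [-180.0, 0.1, 96.8]
wrist_force: [-0.8, -5.8, -2.8]
finger_gap: 23.8
```

Contact with the collar's face: TCP y is 53 mm, about 1 mm past the nominal seat. I'll back off 1.2 mm and lower onto the plate.

Emit:
{"op": "arm_command", "data": {"steps": [[[255, -0.05, 0, 0, 0, 0, 0], [255, -0.05, 0, 0.04, 0, 0, 0], [255, -0.05, 0, 0.07, 0, 0, 0], [255, -0.05, 0, 0.07, 0, 0, 0], [255, -0.05, 0, 0.07, 0, 0, 0]]]}}

```text
time_s: 11.45
tcp_pos: [534.0, 52.6, 22.9]
orientation: [-180.0, -0.0, 96.8]
wrist_force: [0.1, 0.6, -3.4]
finger_gap: 23.9
```

Emit:
{"op": "arm_command", "data": {"steps": [[[255, 0, 0, 0.03, 0, 0, 0], [255, 0, 0, 0.03, 0, 0, 0], [255, 0, 0, 0.03, 0, 0, 0]]]}}

```text
time_s: 11.75
tcp_pos: [534.2, 52.5, 22.1]
orientation: [180.0, 0.0, 96.8]
wrist_force: [-0.7, -1.2, -3.1]
finger_gap: 23.9
```

Emit:
{"op": "arm_command", "data": {"steps": [[[255, 0, 0, 0.02, 0, 0, 0], [255, 0, 0, 0.02, 0, 0, 0], [140, 0, 0, 0.02, 0, 0, 0], [140, 0, 0, 0.02, 0, 0, 0], [140, 0, 0, 0.02, 0, 0, 0], [140, 0, 0, 0.02, 0, 0, 0], [140, 0, 0, 0.02, 0, 0, 0]]]}}

```text
time_s: 12.45
tcp_pos: [534.2, 52.4, 21.5]
orientation: [-180.0, 0.0, 96.8]
wrist_force: [0.8, -0.6, -0.2]
finger_gap: 39.6
```

```bash
python3 snap.py i wrist|tail -1 |head -c 50; python3 plan.py 534.5 52.4 25 96.7
```

```text
2.38625152e-02,  4.16257262e-05]), 'tcp_porow [-0.003  0.011 -0.118] [ 0.    -0.     0.011] dist 3.5718905600243103
now [534.2  52.5  21.4] [-180.      0.     96.76] F [0.  0.5 0.2] T [-0.04  0.    0.01] gap 39.4 t 12.5 q [ -1.8  31.4 105.6  -0.   43.1  -8.5]
```

View pics/i_wrist.png

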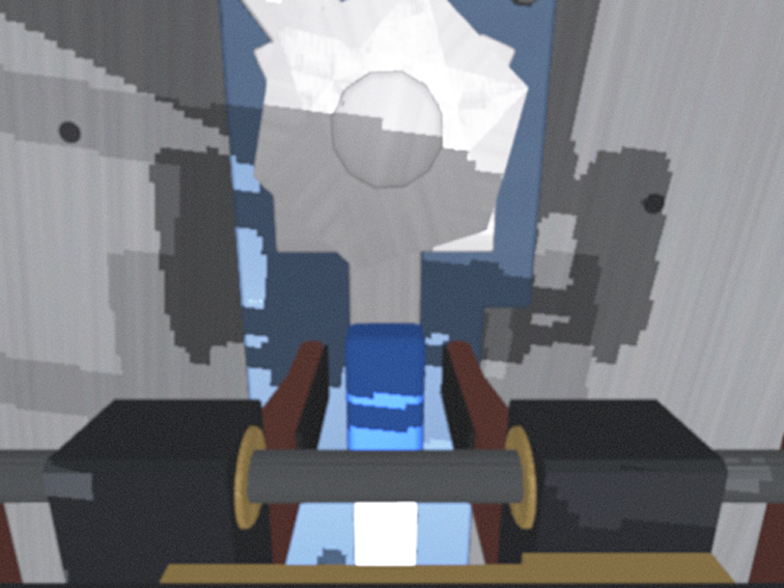

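Released: the spanner did not move, and the fingers are clear of the grip on both sides. I'll retreat upward and compute the lever angle.

Emit:
{"op": "arm_command", "data": {"steps": [[[140, 0, 0, -0.5, 0, 0, 0], [140, 0, 0, -1.5, 0, 0, 0], [140, 0, 0, -2.7, 0, 0, 0], [255, 0, 0, -3.9, 0, 0, 0], [255, 0, 0, -4.5, 0, 0, 0], [255, 0, 0, -4.5, 0, 0, 0], [255, 0, 0, -4.5, 0, 0, 0]]]}}

```text
time_s: 13.2
tcp_pos: [533.9, 52.5, 156.2]
orientation: [180.0, 0.0, 96.8]
wrist_force: [-0.1, -0.3, -0.4]
finger_gap: 11.0
```

```bash
python3 snap.py j scene top wrist|tail -1 |head -c 50; python3 -c "
from fit1 import *
crop('j','scene',230,180,400,305,'pics/c9.png',4)
P=ray(T,c1([(105,505),(45,560),(185,430)]),[67,67,78]);print(P)
P=ray(S,c2([(582,300),(660,306)]),[62,62]);print(P)
"; python3 plan.py 530 60 150 96.7
```

```text
1.74044160e-02,  3.72422364e-04]), 'tcp_po[[473.00171327 184.3408342   67.        ]
 [434.19596003 223.75120609  67.        ]
 [524.50043501 129.8137534   78.        ]]
[[475.74386613 185.4591581   62.        ]
 [430.26364302 221.61638745  62.        ]]
row [ 0.26  -0.065  0.162] [ 0.   -0.    0.01] dist 9.388972971194823
now [532.9  52.5 154.9] [-1.7982e+02 -2.0000e-02  9.6760e+01] F [ 0.7 -0.2  0.1] T [-0.    0.05  0.05] gap 1.1 t 13.35 q [-1.8 20.2 99.5 -0.  60.5 -8.5]
```

View pics/c9.png

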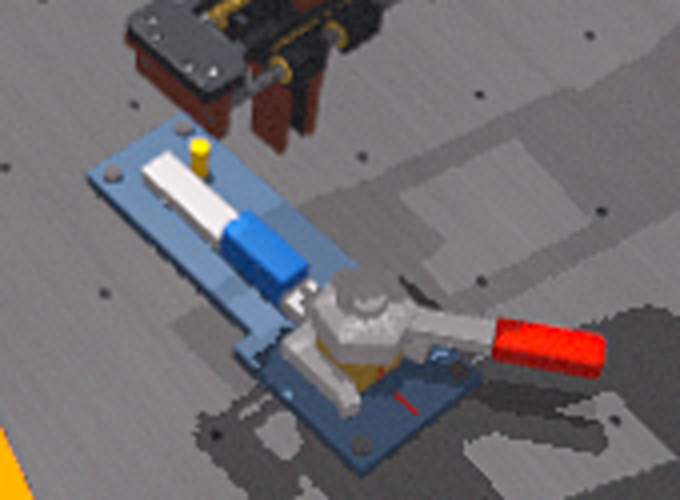

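View pics/j_wrist.png

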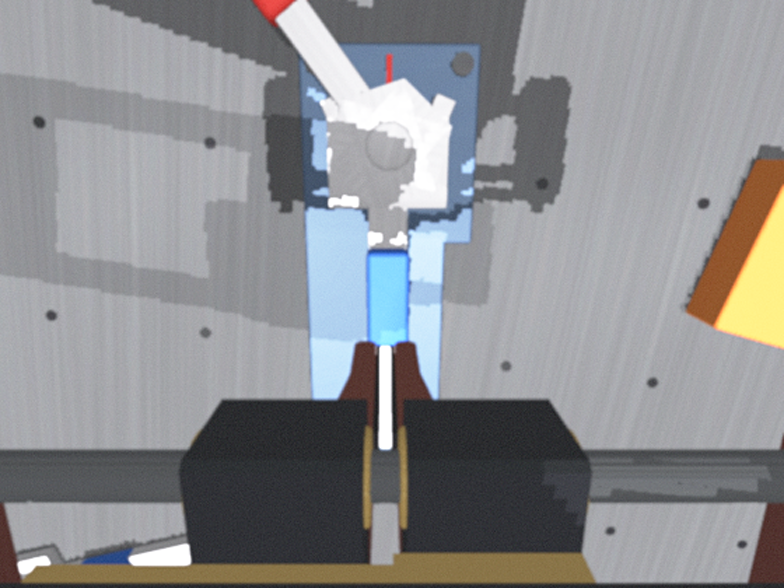

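The spanner is flat on the plate with its handle on the post's +x side. The red lever's direction is about 135° in world, so locknut plus collar is about 0.2 rad. Next I'll plan the push start.

```bash
cat > arc.py <<'E'
from plan import *
A=np.array([525.2,130.9])
def pos(th,d,r=100):
    t=np.radians(th); return A+r*np.array([np.cos(t),np.sin(t)])+d*np.array([-np.sin(t),np.cos(t)])
def rows(seq,z):
    s=get_state(); e=s['orientation']; R0=R.from_euler('xyz',[180,0,e[2]],degrees=True)
    # actual state relative to lever
    p=s['tcp_pos'][:2]-A
    print('t',s['time_s'],'tcp',s['tcp_pos'].round(1),e.round(1),'F',s['wrist_force'].round(1),'gap',round(s['finger_gap'],1))
    for th,d,yaw in seq:
        q=np.r_[pos(th,d),z]
        v=R0.inv().apply(q-s['tcp_pos'])/30
        print(th,np.round(v,2).tolist(),round(-(yaw-e[2])/6,2))
if __name__=='__main__':
    rows([(135,40,135)],155); rows([(135,40,135)],56)
E
python3 arc.py
```

```text
t 13.35 tcp [532.9  52.5 154.9] [-179.8   -0.    96.8] F [ 0.7 -0.2  0.1] gap 1.1
135 [4.42, -3.06, -0.0] -6.37
t 13.35 tcp [532.9  52.5 154.9] [-179.8   -0.    96.8] F [ 0.7 -0.2  0.1] gap 1.1
135 [4.42, -3.06, 3.3] -6.37
```

Emit:
{"op": "arm_command", "data": {"steps": [[[255, 0.6, -0.6, 0, 0, 0, -0.9], [255, 1.6, -1.2, 0, 0, 0, -2.2], [255, 2.7, -1.9, 0, 0, 0, -3.5], [255, 3.7, -2.6, 0, 0, 0, -4.8], [255, 4.4, -3.05, 0, 0, 0, -6], [255, 4.4, -3.05, 0, 0, 0, -6.35], [255, 4.4, -3.05, 0, 0, 0, -6.35], [255, 4.4, -3.05, 0, 0, 0, -6.35]]]}}

```text
time_s: 14.15
tcp_pos: [427.5, 172.6, 155.8]
orientation: [-179.9, -0.0, 134.8]
wrist_force: [0.3, -0.5, -0.3]
finger_gap: 0.1
```

```bash
python3 snap.py k scene wrist|tail -1 |head -c 50; python3 arc.py;  python3 -c "
from fit1 import *
crop('k','scene',230,180,430,305,'pics/c10.png',4)"
```

```text
6.55409577e-02,  6.64206847e-03]), 'tcp_pot 14.25 tcp [427.9 172.4 156. ] [-180.    -0.   134.8] F [-0.   0.1 -0.2] gap 0.9
135 [0.06, -0.02, 0.03] -0.04
t 14.25 tcp [427.9 172.4 156. ] [-180.    -0.   134.8] F [-0.   0.1 -0.2] gap 0.9
135 [0.06, -0.02, 3.33] -0.04
```

View pics/c10.png

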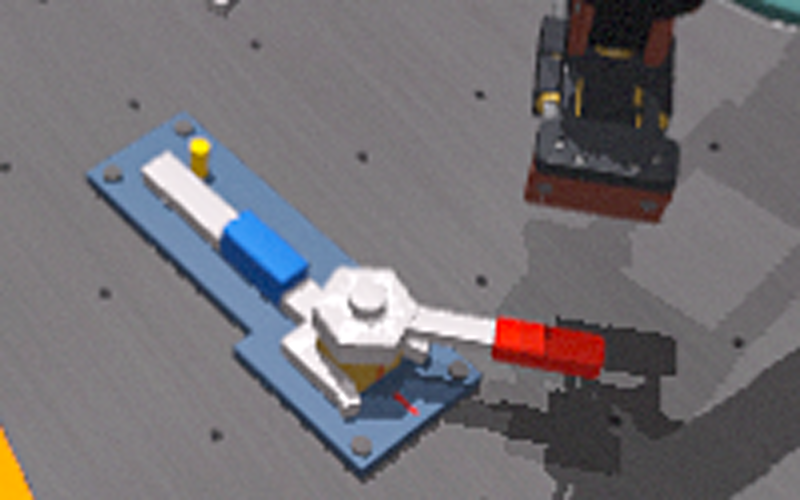

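View pics/k_wrist.png

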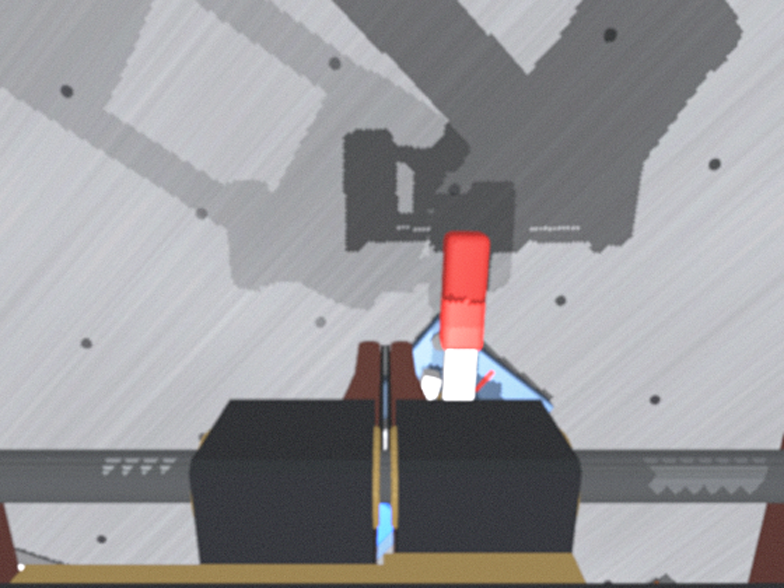

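```bash
python3 -c "
from fit3 import *
D=load('k','wrist')
P=ray(D,w([(467,235),(462,348)]),[67,67]);print(P)
d=P[:,:2]-[525.2,130.9];print(np.hypot(*d.T),np.degrees(np.arctan2(d[:,1],d[:,0])))"
```

```text
[[430.70638455 226.73296949  67.        ]
 [472.28056541 184.70766183  67.        ]]
[134.58455113  75.4700671 ] [134.59680847 134.52317173]
```

Emit:
{"op": "arm_command", "data": {"steps": [[[255, 0.05, 0, 0.8, 0, 0, 0], [255, 0.05, 0, 2, 0, 0, 0], [255, 0.05, 0, 3, 0, 0, 0], [255, 0.05, 0, 3.3, 0, 0, 0], [255, 0.05, 0, 3.3, 0, 0, 0], [255, 0.05, 0, 3.3, 0, 0, 0]]]}}

```text
time_s: 14.85
tcp_pos: [427.5, 173.8, 58.1]
orientation: [180.0, 0.0, 134.8]
wrist_force: [0.6, -0.0, 0.6]
finger_gap: 0.2
```

```bash
python3 -c "
from arc import *
rows([(134,28,134),(133,24.5,133),(130,24.5,130),(125,24.5,125),(120,24.5,120),(115,24.5,115)],56)"
```

```text
t 14.85 tcp [427.5 173.8  58.1] [180.    0.  134.8] F [ 0.6 -0.   0.6] gap 0.2
134 [0.04, 0.42, 0.07] 0.14
133 [0.05, 0.59, 0.07] 0.3
130 [0.08, 0.77, 0.07] 0.8
125 [0.11, 1.07, 0.07] 1.64
120 [0.12, 1.37, 0.07] 2.47
115 [0.1, 1.67, 0.07] 3.3
```

Emit:
{"op": "arm_command", "data": {"steps": [[[255, 0.04, 0.42, 0.07, 0, 0, 0.14], [255, 0.05, 0.59, 0.07, 0, 0, 0.3], [255, 0.07, 0.68, 0.07, 0, 0, 0.55], [255, 0.08, 0.77, 0.07, 0, 0, 0.8], [255, 0.1, 0.92, 0.07, 0, 0, 1.2], [255, 0.11, 1.07, 0.07, 0, 0, 1.64], [255, 0.12, 1.22, 0.07, 0, 0, 2.05], [255, 0.12, 1.37, 0.07, 0, 0, 2.47], [255, 0.11, 1.52, 0.07, 0, 0, 2.9], [255, 0.1, 1.67, 0.07, 0, 0, 3.3]]]}}

```text
time_s: 15.85
tcp_pos: [458.5, 210.5, 55.9]
orientation: [-179.8, 0.0, 115.0]
wrist_force: [-2.6, -4.4, 2.3]
finger_gap: 0.1
```

```bash
python3 snap.py l scene wrist|tail -1 |head -c 50;python3 -c "
from fit1 import *
crop('l','scene',230,180,430,305,'pics/c11.png',4)
from arc import *
rows([(t,24.5,t) for t in (112,108,105,102,99,96,93,90)],56)"
```

```text
-1.10521328,   0.49211735]), 'tcp_pos': art 15.95 tcp [459.3 211.   55.9] [-179.9    0.   115. ] F [-3.4 -2.5  2.2] gap 0.7
112 [0.02, 0.22, -0.0] 0.5
108 [0.06, 0.46, -0.0] 1.17
105 [0.08, 0.64, -0.0] 1.67
102 [0.08, 0.82, -0.0] 2.17
99 [0.08, 1.0, -0.0] 2.67
96 [0.07, 1.18, -0.0] 3.17
93 [0.05, 1.35, -0.0] 3.67
90 [0.02, 1.53, -0.0] 4.17
```

View pics/c11.png

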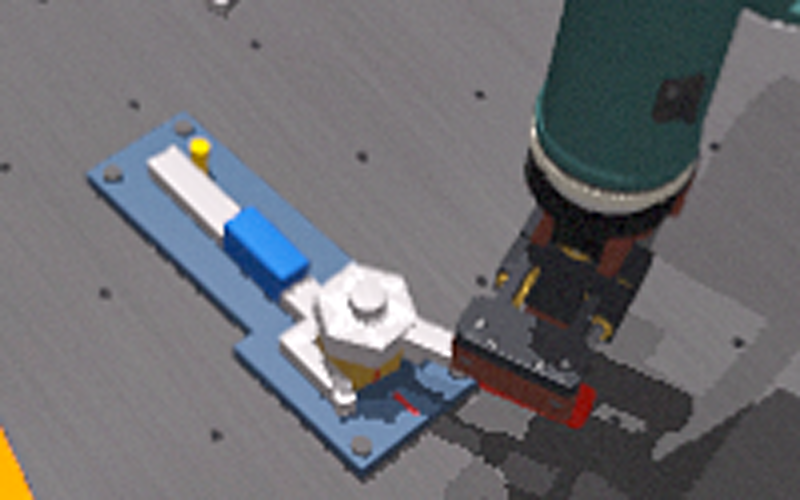

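The tail now rests on the post at (200,160) and the nut is turning at about 5 N. I'll continue.

Emit:
{"op": "arm_command", "data": {"steps": [[[255, 0.02, 0.22, 0, 0, 0, 0.5], [255, 0.05, 0.4, 0, 0, 0, 1], [255, 0.07, 0.55, 0, 0, 0, 1.4], [255, 0.08, 0.7, 0, 0, 0, 1.85], [255, 0.08, 0.82, 0, 0, 0, 2.17], [255, 0.08, 1, 0, 0, 0, 2.67], [255, 0.07, 1.18, 0, 0, 0, 3.17], [255, 0.05, 1.35, 0, 0, 0, 3.67], [255, 0.02, 1.53, 0, 0, 0, 4.17]]]}}

```text
time_s: 16.85
tcp_pos: [499.4, 231.2, 55.6]
orientation: [-179.8, 0.0, 90.0]
wrist_force: [-6.1, -1.3, 3.9]
finger_gap: 0.4
```

```bash
python3 -c "
from arc import *
rows([(t,24.5,t) for t in (88,87,86,85,84,83,82,81,80,79,78,77)],56)"
```

```text
t 16.85 tcp [499.4 231.2  55.6] [-179.8    0.    90. ] F [-6.1 -1.3  3.9] gap 0.4
88 [0.02, 0.16, -0.01] 0.33
87 [0.03, 0.22, -0.01] 0.49
86 [0.04, 0.28, -0.01] 0.66
85 [0.05, 0.34, -0.01] 0.83
84 [0.06, 0.4, -0.01] 0.99
83 [0.07, 0.46, -0.01] 1.16
82 [0.07, 0.51, -0.01] 1.33
81 [0.08, 0.57, -0.01] 1.49
80 [0.08, 0.63, -0.01] 1.66
79 [0.09, 0.69, -0.01] 1.83
78 [0.09, 0.75, -0.01] 1.99
77 [0.09, 0.81, -0.01] 2.16
```

Emit:
{"op": "arm_command", "data": {"steps": [[[255, 0.02, 0.16, 0, 0, 0, 0.33], [255, 0.03, 0.22, 0, 0, 0, 0.5], [255, 0.04, 0.28, 0, 0, 0, 0.66], [255, 0.05, 0.34, 0, 0, 0, 0.83], [255, 0.06, 0.4, 0, 0, 0, 1], [255, 0.06, 0.4, 0, 0, 0, 1]]]}}

```text
time_s: 17.45
tcp_pos: [512.0, 233.3, 55.6]
orientation: [-179.9, -0.0, 84.0]
wrist_force: [-3.6, 1.5, 3.0]
finger_gap: 0.2
```

Emit:
{"op": "arm_command", "data": {"steps": [[[255, 0.01, 0.06, 0, 0, 0, 0.16], [255, 0.01, 0.11, 0, 0, 0, 0.33], [255, 0.01, 0.11, 0, 0, 0, 0.33]]]}}

```text
time_s: 17.75
tcp_pos: [515.7, 233.7, 55.7]
orientation: [-179.9, -0.0, 82.0]
wrist_force: [-4.6, 2.9, 1.5]
finger_gap: 0.5
```

Emit:
{"op": "arm_command", "data": {"steps": [[[255, 0.01, 0.06, 0, 0, 0, 0.16], [255, 0.01, 0.11, 0, 0, 0, 0.33], [255, 0.01, 0.11, 0, 0, 0, 0.33]]]}}

```text
time_s: 18.05
tcp_pos: [519.2, 233.9, 55.7]
orientation: [-179.9, -0.1, 80.1]
wrist_force: [-4.4, 3.8, 2.3]
finger_gap: 0.3
```

Emit:
{"op": "arm_command", "data": {"steps": [[[255, 0, 0.06, 0, 0, 0, 0.16], [255, 0, 0.11, 0, 0, 0, 0.33], [255, 0, 0.11, 0, 0, 0, 0.33]]]}}

```text
time_s: 18.35
tcp_pos: [522.4, 233.4, 55.6]
orientation: [-179.9, -0.1, 78.1]
wrist_force: [-3.4, 4.6, 1.3]
finger_gap: 0.6
```

```bash
python3 snap.py m scene top|tail -1 |head -c 50;python3 -c "
from fit1 import *
crop('m','scene',230,180,430,305,'pics/c12.png',4)
crop('m','top',160,150,310,255,'pics/c13.png',5)"
```

```text
-0.98983191,   0.0950408 ]), 'tcp_pos': ar
```

View pics/c12.png

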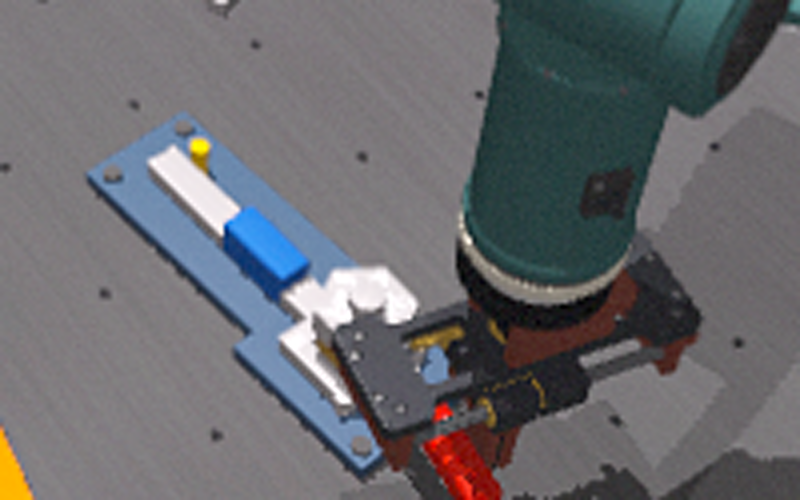

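View pics/c13.png

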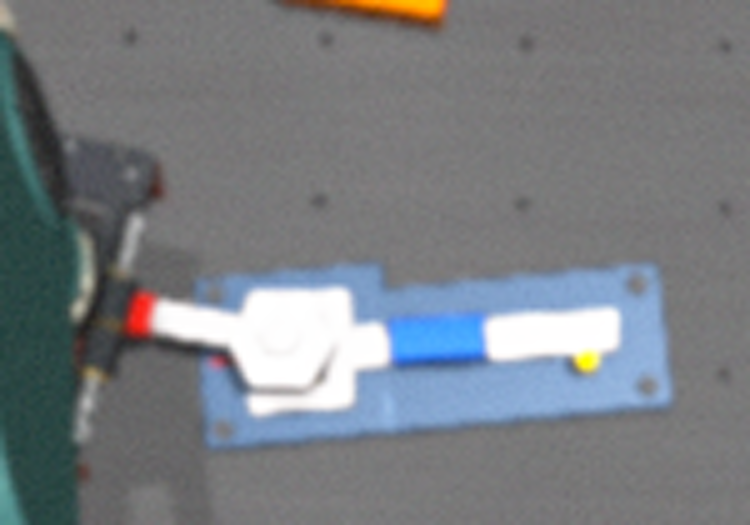

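Emit:
{"op": "arm_command", "data": {"steps": [[[255, 0, 0.06, 0, 0, 0, 0.16], [255, 0, 0.06, 0, 0, 0, 0.16], [255, 0, 0.06, 0, 0, 0, 0.16]]]}}

```text
time_s: 18.75
tcp_pos: [524.0, 233.1, 55.5]
orientation: [-179.9, -0.1, 77.1]
wrist_force: [-4.4, 4.7, 1.1]
finger_gap: 0.3
```

```bash
python3 -c "
from fit1 import *
D=load('m','top')
P=ray(D,np.array([(140,312),(155,315)])/5-.5+[160,150],[67,67]);d=P[:,:2]-[525.2,130.9];print(d,np.degrees(np.arctan2(d[:,1],d[:,0])))"
```

```text
[[14.05571685 80.23801018]
 [12.52189136 71.71822859]] [80.06400974 80.09607963]
```

Emit:
{"op": "arm_command", "data": {"steps": [[[255, -0.01, 0.06, 0, 0, 0, 0.16], [255, -0.01, 0.06, 0, 0, 0, 0.16], [255, -0.01, 0.06, 0, 0, 0, 0.16]]]}}

```text
time_s: 19.05
tcp_pos: [524.7, 232.9, 55.5]
orientation: [-179.8, -0.1, 76.2]
wrist_force: [-6.1, 8.3, 2.4]
finger_gap: 0.5
```

Emit:
{"op": "arm_command", "data": {"steps": [[[255, -0.01, 0.06, 0, 0, 0, 0.16], [255, -0.01, 0.06, 0, 0, 0, 0.16], [255, -0.01, 0.06, 0, 0, 0, 0.16]]]}}

```text
time_s: 19.35
tcp_pos: [525.3, 232.9, 55.4]
orientation: [-179.7, -0.1, 75.2]
wrist_force: [-9.7, 9.8, 3.7]
finger_gap: 0.5
```

Emit:
{"op": "arm_command", "data": {"steps": [[[255, 0.03, 0.05, 0, 0, 0, 0], [255, 0.05, 0.1, 0, 0, 0, 0], [255, 0.05, 0.1, 0, 0, 0, 0]]]}}

```text
time_s: 19.65
tcp_pos: [526.4, 232.9, 55.2]
orientation: [-179.5, 0.0, 75.2]
wrist_force: [-14.6, 8.7, 8.5]
finger_gap: 0.6
```

Emit:
{"op": "arm_command", "data": {"steps": [[[255, 0.04, 0.05, 0, 0, 0, 0], [255, 0.04, 0.1, 0, 0, 0, 0], [255, 0.04, 0.1, 0, 0, 0, 0], [255, 0.04, 0.1, 0, 0, 0, 0]]]}}

```text
time_s: 20.05
tcp_pos: [527.3, 232.9, 55.0]
orientation: [-179.3, 0.1, 75.2]
wrist_force: [-18.2, 9.0, 12.4]
finger_gap: 0.6
```

```bash
python3 snap.py n top|tail -1 |head -c 50;python3 -c "
from fit1 import *
crop('n','top',160,150,310,255,'pics/c14.png',5)
from arc import *
rows([],56)"
```

```text
-5.48112363,   0.21016866]), 'tcp_pos': art 20.1 tcp [527.3 232.9  55. ] [-1.793e+02  1.000e-01  7.520e+01] F [-19.9   9.3  12.8] gap 0.4
```

View pics/c14.png

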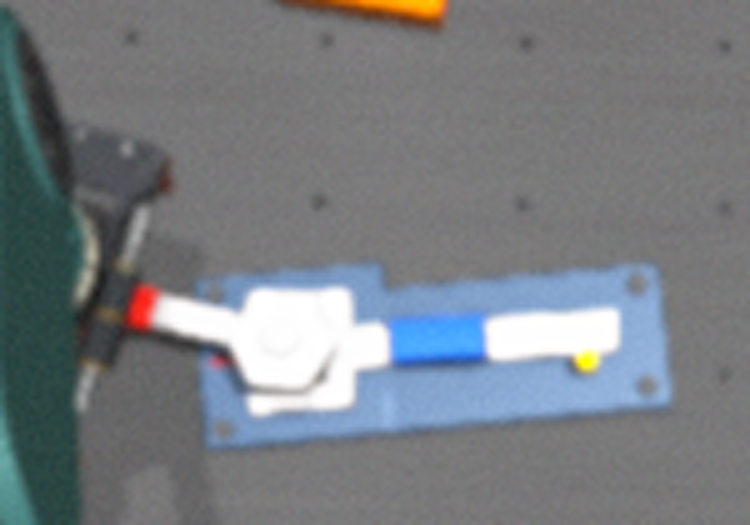

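Emit:
{"op": "arm_command", "data": {"steps": [[[255, 0.03, 0.06, 0, 0, 0, 0], [255, 0.03, 0.12, 0, 0, 0, 0], [255, 0.03, 0.12, 0, 0, 0, 0], [255, 0.03, 0.12, 0, 0, 0, 0]]]}}

```text
time_s: 20.5
tcp_pos: [528.6, 232.8, 54.8]
orientation: [-179.0, 0.2, 75.2]
wrist_force: [-24.3, 9.9, 15.8]
finger_gap: 0.8
```

```bash
python3 snap.py o top|tail -1 |head -c 50;python3 -c "
from fit1 import *
import cv2
for t in 'mno':
    D=load(t,'top'); im=np.asarray(D['img']).astype(int)[195:225,180:196]
    m=(im[...,0]-np.maximum(im[...,1],im[...,2])>90); v,u=np.nonzero(m); W_=im[...,0][m]
    print(t,m.sum(),u.mean()+180,v.mean()+195)
    c=np.array([[u.mean()+180,v.mean()+195]]); d=ray(D,c,[65])[0,:2]-[525.2,130.9]; print(np.degrees(np.arctan2(d[1],d[0])),np.hypot(*d))
from arc import *
rows([],56)"
```

```text
-7.17918053,   0.22992147]), 'tcp_pos': arm 36 187.61111111111111 212.5
80.98622043560242 81.26657130052995
n 39 188.1025641025641 211.02564102564102
77.91851360219037 80.92296016946491
o 40 188.15 210.725
77.31488134852012 81.02582927597975
t 20.55 tcp [528.5 232.8  54.8] [-179.     0.2   75.2] F [-23.9   9.   15.7] gap 0.1
```

Force is now about 26 N, over four times the turning friction, and the lever has practically stopped. I'll back off and check.

Emit:
{"op": "arm_command", "data": {"steps": [[[255, 0, -0.3, 0, 0, 0, 0], [255, 0, -0.7, 0, 0, 0, 0], [255, 0, -1.1, 0, 0, 0, 0], [255, 0, -1.2, -0.8, 0, 0, 0], [255, 0, -1.2, -2, 0, 0, 0], [255, 0, -1.2, -3.2, 0, 0, 0], [255, -1, -3, -3.4, 0, 0, 0], [255, -2, -4.5, -3.4, 0, 0, 0], [255, -2.5, -5, -3.4, 0, 0, 0], [255, -2.5, -5, -3.4, 0, 0, 0]]]}}

```text
time_s: 21.55
tcp_pos: [368.2, 195.3, 156.9]
orientation: [-179.8, 0.2, 75.3]
wrist_force: [-0.1, -0.3, 0.6]
finger_gap: 0.2
```

```bash
python3 snap.py p top scene wrist|tail -1 |head -c 50;python3 -c "
from fit1 import *
crop('p','top',170,110,370,255,'pics/c15.png',4)
crop('p','scene',230,180,430,305,'pics/c16.png',4)
from arc import *
rows([],56)"
```

```text
1.65482126e-01, -3.59077589e-03]), 'tcp_pot 21.7 tcp [375.9 197.9 158.1] [ 1.798e+02 -1.000e-01  7.520e+01] F [-0.3  0.4  0.3] gap 0.1
```

View pics/c15.png

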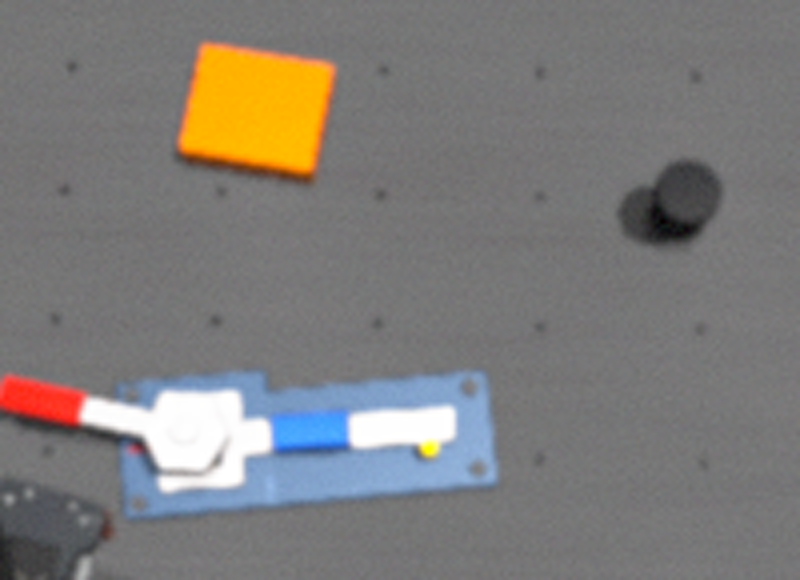

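View pics/c16.png

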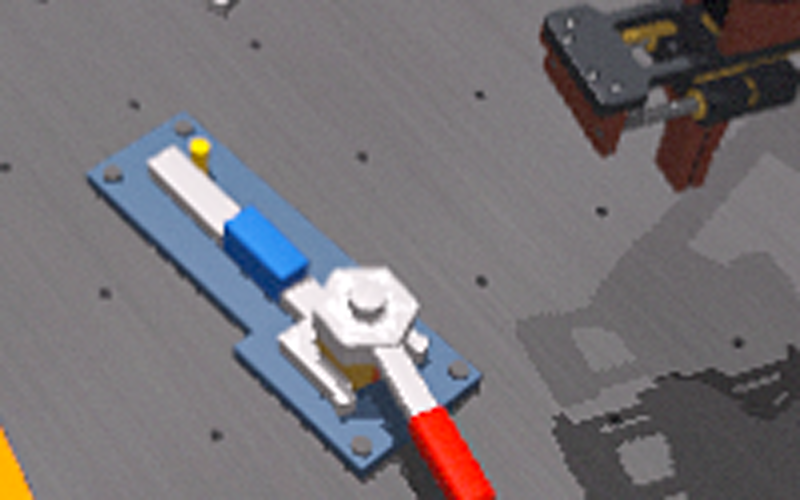

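```bash
python3 -c "
from fit1 import *
D=load('p','top')
d=ray(D,c1([(82,408),(40,398),(6,390)]),[66]*3)[:,:2]-[525.2,130.9];print(np.degrees(np.arctan2(d[:,1],d[:,0])))
a=np.radians(6.7)
P=ray(D,c1([(455,422),(348,428),(273,432)]),[14+12,40,40])[:,:2]-[525.2,130.9]
print((P@np.array([[np.cos(a),-np.sin(a)],[np.sin(a),np.cos(a)]])).round(1),'expect y -186,-112,-56')
D=load('p','scene')
c=lambda l:np.array(l,float)/4-.5+[230,180]
P=ray(D,c([(167,156),(340,403),(405,350),(425,412)]),[26,26,26,62])[:,:2]-[525.2,130.9]
print((P@np.array([[np.cos(a),-np.sin(a)],[np.sin(a),np.cos(a)]])).round(1)); print(np.degrees(np.arctan2(P[3,1],P[3,0])))
crop('p','scene',290,235,350,285,'pics/c17.png',12)
crop('a','scene',290,235,350,285,'pics/c18.png',12)
a1=cv2.imread('pics/c17.png');b1=cv2.imread('pics/c18.png')
cv2.imwrite('pics/c19.png',cv2.resize(np.hstack([b1,a1]),(798,332)))"
```

```text
[78.08510967 77.98160692 77.96530679]
[[  -4.1 -187.6]
 [  -3.4 -111.3]
 [  -1.1  -58.2]] expect y -186,-112,-56
[[  -8.2 -184.6]
 [  35.4   18.7]
 [ -18.9   17. ]
 [  22.1   67.3]]
78.53925497254838
```

View pics/c19.png

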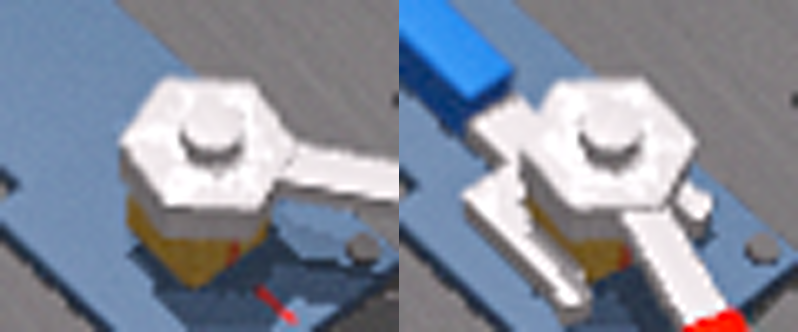

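View pics/p_wrist.png

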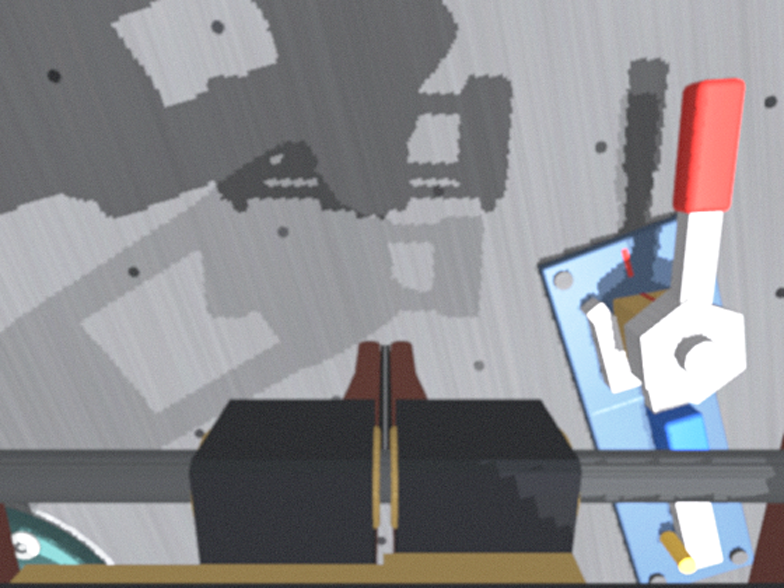

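```bash
python3 -c "
from workcell import *
print(job_done())"
```

```text
the job is handed in; nothing more can be done
None
```

The collar is locked: the spanner is seated on it and the locknut is driven to its stop. I handed the job in at about 21.7 s of the 58 s allowed; it reported no verdict.

**What I did**
1. I gripped the large white/blue spanner, carried it to the tongue and slid it level along the plate until it touched the collar (about 6 N).
2. I backed off slightly, lowered it flat and let go.
3. With closed fingers I pushed the red lever clockwise from about 135° to 78° (world angle). It resisted with about 5 N, then rose to about 26 N with hardly any further movement. Then I backed the arm clear.

**Last checks**
- **Spanner:** it lies flat and fully on the collar, with its measured positions within about 2 mm of fully seated. The handle is on the post's +x side with its tail resting on the post.
- **Nut:** the lever's total turn is about 1.20 rad. That fits a tight nut at 1.0 plus about 0.2 on the collar, where I expected 0.16 of creep plus up to 0.04 of starting offset.
- **Bystanders:** the slide box and objective case look unmoved in the final top view. I did not look at the bottle again after the spanner was carried to the foot, but the arm never went near it.

**Less certain**
- I worked out the collar's own angle from the lever and did not measure it directly.
- During the last push, as the force rose from about 20 to 26 N, the lever still gave about 0.6°. I took that as flex against the stop; it read 78° again once released.

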